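# Load the hive doors and the wet cover for delivery

### The job

Slide every yellow hive door on the bench into a slot of its own in the grey rack, lying flat and pushed fully home against the back stop so that both brass spring clips close behind it. Once all doors are in, lift the freshly painted orange cover off the wooden stand on the blade of the scraper, carry it to the green stand and leave it there centred and square on both bars; the gripper and arm must never touch the wet cover. Finally lay the scraper back flat on its cardboard pad, handle upright, and leave the other things on the bench as they are.

Things in the scene. Friction and masses are not known exactly. Their poses are not given: they have to be found in the camera images.
- door0_grip (a point): yellow hive door (2 or 3 of the 4 are present): flat panel 80 (x) x 66 (y) x 12 mm thick, 120 to 200 g, with a wooden pull standing on its middle, 50 (x) x 18 (y) x 40 mm tall, so 52 mm tall in all; same either way round; this point is in the pull, 38 mm above the door's underside, over the door's centre; z up
- door1_grip (a point): yellow hive door (2 or 3 of the 4 are present): flat panel 80 (x) x 66 (y) x 12 mm thick, 120 to 200 g, with a wooden pull standing on its middle, 50 (x) x 18 (y) x 40 mm tall, so 52 mm tall in all; same either way round; this point is in the pull, 38 mm above the door's underside, over the door's centre; z up
- door2_grip (a point): yellow hive door (2 or 3 of the 4 are present): flat panel 80 (x) x 66 (y) x 12 mm thick, 120 to 200 g, with a wooden pull standing on its middle, 50 (x) x 18 (y) x 40 mm tall, so 52 mm tall in all; same either way round; this point is in the pull, 38 mm above the door's underside, over the door's centre; z up
- door3_grip (a point): yellow hive door (2 or 3 of the 4 are present): flat panel 80 (x) x 66 (y) x 12 mm thick, 120 to 200 g, with a wooden pull standing on its middle, 50 (x) x 18 (y) x 40 mm tall, so 52 mm tall in all; same either way round; this point is in the pull, 38 mm above the door's underside, over the door's centre; z up
- slot0 (a point): rack slot: centre of the underside of a door fully home, on the deck 8 mm above the table; +x is the way doors slide in (80 mm side along x), z up. SLOT LAYOUT, same for all slots: 71 mm between side walls from x = -34 to +42 mm, with overhanging blue lips (61 mm between them; underside 15, top 19 mm over deck), back stop at x = +41 mm; open above the middle.
- slot1 (a point): rack slot: centre of the underside of a door fully home, on the deck 8 mm above the table; +x is the way doors slide in (80 mm side along x), z up. In front of every slot two brass spring leaves 13 mm tall, hinged on 16 mm tall posts at x = -70, y = +-41 mm, slant in to tips at x = -42, y = +-28 mm; a door pushed in spreads them (5 to 10 N) and they shut behind it.
- slot2 (a point): rack slot: centre of the underside of a door fully home, on the deck 8 mm above the table; +x is the way doors slide in (80 mm side along x), z up. In front the bare deck reaches back to x = -131 mm; a door can be laid there with its centre at about x = -110 mm, front edge between the posts, then slid in. Slots lie 88 mm apart, slot2 at +y.
- wood_stand_top (a point): wooden slatted stand with the wet cover on it, 120 (x) x 110 (y) x 30 mm tall, fixed: 5 mm base, two bars along x, 12 mm wide, 115 long, centred at y = +-38 mm, tops at 30 mm; the 64 mm channel between is open at both ends. This point: centre, level with the bar tops; +x along the bars, away from the robot; z up
- green_stand_top (a point): green slatted stand, empty at the start, 120 (x) x 110 (y) x 30 mm tall, fixed: 5 mm base, two bars along x, 12 mm wide, 115 long, centred at y = +-38 mm, tops at 30 mm; the 64 mm channel between is open at both ends. This point: centre, level with the bar tops; +x along the bars, away from the robot; z up
- cover_mid (a point): freshly painted orange cover with a yellow disc in its middle, square 100 x 100 x 6 mm, 100 to 160 g; this point is its centre, z up. Lies across both bars of the wooden stand, roughly square to it
- cover: the same cover; origin at the centre of its underside
- scraper_grip (a point): scraper, 160 g; this point is the centre of its wooden handle, 90 (x) x 22 (y) x 34 mm tall; +x to the blade, z up. The flat steel blade, 46 mm wide, 2.5 mm thick, its underside level with the handle's (17 mm below this point), runs from x = +45 to +160 mm. Lies flat on the pad
- scraper_tip (a point): middle of the front edge of the scraper's blade, half-way up its thickness
- scraper: the same scraper; origin at the centre of the handle's underside, 17 mm below the handle's centre, x towards the blade
- pad: brown cardboard pad, 240 (x) x 100 (y) x 3 mm thick, fixed; origin at the centre of its underside
- jar: bystander: amber honey jar, 64 mm across, 85 mm tall; not needed, leave it where it is
- dish: bystander: round orange feeder dish, 130 mm across, 45 mm tall; not needed, leave it where it is
- brush: bystander: bench brush lying flat; not needed, leave it where it is
- glue: bystander: white glue bottle, 56 mm across, 150 mm tall; not needed, leave it where it is
- tin: bystander: tin with a green label, 80 mm across, 100 mm tall; not needed, leave it where it is
- wax: bystander: yellow wax block 90 x 60 x 30 mm; not needed, leave it where it is

How it is judged:
On the way, in this order (a step that is already met when the one before it is completed fails the run):
1. all doors present are fully home in rack slots (((x of door0_grip in the frame of slot0 between -0.0032 and 0.003 m and y of door0_grip in the frame of slot0 between -0.006 and 0.006 m and z of door0_grip in the frame of slot0 between 0.033 and 0.043 m) or (x of door0_grip in the frame of slot1 between -0.0032 and 0.003 m and y of door0_grip in the frame of slot1 between -0.006 and 0.006 m and z of door0_grip in the frame of slot1 between 0.033 and 0.043 m) or (x of door0_grip in the frame of slot2 between -0.0032 and 0.003 m and y of door0_grip in the frame of slot2 between -0.006 and 0.006 m and z of door0_grip in the frame of slot2 between 0.033 and 0.043 m)) and angle between each of door0_grip, door1_grip, door2_grip, door3_grip's own z axis and vertical below 0.06 rad and ((x of door1_grip in the frame of slot0 between -0.0032 and 0.003 m and y of door1_grip in the frame of slot0 between -0.006 and 0.006 m and z of door1_grip in the frame of slot0 between 0.033 and 0.043 m) or (x of door1_grip in the frame of slot1 between -0.0032 and 0.003 m and y of door1_grip in the frame of slot1 between -0.006 and 0.006 m and z of door1_grip in the frame of slot1 between 0.033 and 0.043 m) or (x of door1_grip in the frame of slot2 between -0.0032 and 0.003 m and y of door1_grip in the frame of slot2 between -0.006 and 0.006 m and z of door1_grip in the frame of slot2 between 0.033 and 0.043 m)) and ((x of door2_grip in the frame of slot0 between -0.0032 and 0.003 m and y of door2_grip in the frame of slot0 between -0.006 and 0.006 m and z of door2_grip in the frame of slot0 between 0.033 and 0.043 m) or (x of door2_grip in the frame of slot1 between -0.0032 and 0.003 m and y of door2_grip in the frame of slot1 between -0.006 and 0.006 m and z of door2_grip in the frame of slot1 between 0.033 and 0.043 m) or (x of door2_grip in the frame of slot2 between -0.0032 and 0.003 m and y of door2_grip in the frame of slot2 between -0.006 and 0.006 m and z of door2_grip in the frame of slot2 between 0.033 and 0.043 m)) and ((x of door3_grip in the frame of slot0 between -0.0032 and 0.003 m and y of door3_grip in the frame of slot0 between -0.006 and 0.006 m and z of door3_grip in the frame of slot0 between 0.033 and 0.043 m) or (x of door3_grip in the frame of slot1 between -0.0032 and 0.003 m and y of door3_grip in the frame of slot1 between -0.006 and 0.006 m and z of door3_grip in the frame of slot1 between 0.033 and 0.043 m) or (x of door3_grip in the frame of slot2 between -0.0032 and 0.003 m and y of door3_grip in the frame of slot2 between -0.006 and 0.006 m and z of door3_grip in the frame of slot2 between 0.033 and 0.043 m))), for 0.3 s.
2. the wet cover is carried clear of the stands on the scraper (height (world z) of cover_mid above 0.06 m and contact force between scraper and cover above 0.3 N), for 0.3 s.
3. the cover lies on the green stand, free of the scraper (x of cover_mid in the frame of green_stand_top between -0.022 and 0.022 m and y of cover_mid in the frame of green_stand_top between -0.016 and 0.016 m and z of cover_mid in the frame of green_stand_top between -0.001 and 0.007 m and angle between cover_mid's own z axis and vertical below 0.06 rad and (angle between the x axis of cover_mid and the x axis of green_stand_top, either way round below 0.25 rad or angle between the x axis of cover_mid and the y axis of green_stand_top, either way round below 0.25 rad) and contact force between scraper and cover below 0.05 N), for 0.3 s.
At the end, for the whole second after the job is handed in: each present door flat in a slot, within 3 mm of home, 6 mm sideways; cover flat on the green stand's bars, within 22 mm along, 16 mm across and 0.25 rad of centred and square; scraper flat, handle upright, handle centre and blade tip over the pad; all at rest (all of step 1 and all of step 3 and angle between scraper_grip's own z axis and vertical below 0.1 rad and z of scraper_grip in the frame of pad between 0.015 and 0.026 m and x of scraper_grip in the frame of pad between -0.12 and 0.12 m and y of scraper_grip in the frame of pad between -0.05 and 0.05 m and x of scraper_tip in the frame of pad between -0.13 and 0.13 m and y of scraper_tip in the frame of pad between -0.05 and 0.05 m and linear speed of each of cover, scraper below 0.02 m/s); the robot touches nothing.
It fails at once if the gripper or arm touches the wet cover (contact force between any of the fingers, the arm and cover above 0.2 N).
It fails at once if another thing on the bench is knocked away or over (distance of any of jar, dish, brush, glue, tin, wax from where it was at the start of the episode above 0.04 m or angle between any of jar, dish, glue, tin, wax's own z axis and vertical above 0.5 rad).
Of door0, door1, door2, door3 only 2 to 3 are there at a start; the rules pass over those that are not, and their reading is None.
At some moment in a run one of door0, door1, door2, door3 may be knocked a few centimetres aside while the robot is not near it.
It also fails if it takes over 200 s, if anything falls off the work surface, if the arm or the gripper's body presses on something with over 40 N, if the wrist force passes 120 N, or if a joint passes its speed limit or range.

### The arm

A 6-joint arm with a two-finger parallel gripper is mounted at the origin on the work surface. World frame = base frame: x ahead of the robot, y to its left, z up, the work surface at z = 0. Lengths are in m, angles in rad, forces in N, time in s.
With the tool pointing down it reaches from about 0.35 to 0.775 m from the base axis. Payload 7.3 kg.
Tool frame: the origin (TCP) lies midway between the tips of the shut fingers; the grasp point (between the pads) lies 19 mm behind it (robot.grip_depth is the z of the grasp point in the tool frame, in m); z points along the fingers, y is the line along which they close (so a half turn about z gives the same grasp; the last joint's range is limited). The gripper opens to 92 mm and grips with 3 to 60 N. Pads are 19 mm wide; open, the fingers measure 130 mm over their backs; the gripper's body (75 mm by 190 mm) begins 47 mm behind the grasp point.
Start: joints at [0.992, 0.342, 1.524, -0, 1.275, -0.146], TCP at [0.22, 0.477, 0.193] pointing down, gripper open.
Joint ranges: [-2.53, 2.53], [-0.77, 2.02], [0.04, 2.7], [-1, 4.14], [0.28, 2.66], [-3.11, 3.11]. Speed limits (rad/s): [2.57, 2.57, 3.14, 3.14, 3.14, 3.14].

### API

Orientations are given as [roll, pitch, yaw] about the fixed x, y, z axes, in that order (R = Rz(yaw) Ry(pitch) Rx(roll)).
In Python, from cell import robot, viewer gives the robot as it stands.
- The arm moves only by the tool step_arm, never from a script. Its argument "increments" is a list of rows, each an object with "delta_pos": the shift along the tool's x, y, z in cm, a list of three; "dr": the turn, a rotation vector about the tool's x, y, z in degrees, a list of three; "fingers": the closure, from -1 (fully open) to 1 (shut), so that 0 is half open. In form: [{"delta_pos": [tx, ty, tz], "dr": [wx, wy, wz], "fingers": fingers}, ...]. A call has exactly 5 rows; each row is the pose to reach, as a shift and turn from the pose commanded when the call began, along the tool's axes at that moment; what a row does not reach only later rows make up. A row lasts 1/8 s, in which the tool goes at most 62.5 mm and 10.7 degrees, less where a joint would pass 70% of its speed; a pose out of reach is approached as far as the arm can. A call with a gripper value outside its range is refused whole. The fingers move at their own pace and stop on an object; "newtons" is the grip in N (left out, the last holds). Time passes only in rows, so rows that repeat a pose let the fingers close, or fill a call up. It gives the time, the measured TCP pose, the force, the opening and the grip force at its end, in the units of the state.
- robot.observe(): the state, without advancing time (a new reading comes with each control period).
- viewer.read_camera(name): name is "scene" or "top" or "wrist"; returns the picture (400x640x3 uint8, red, green, blue); there is no depth.
- viewer.camera_params(name): a dict with "K" (3x3 intrinsics, pixels), "T" (4x4, takes a point from camera to world coordinates). Camera axes: x right, y down, z forward; pixel columns grow to the right and rows downward; lengths in m; the calibration is good to about 2 mm. A picture is of the moment at which its call begins: read the wrist's pose just before it. camera_params takes no time and is no camera call; for the wrist camera it gives the pose at the moment of the call.
- robot.hand_in(): hands the job in; it is judged then, once.
The state is a dict: "time": time; "qpos": joint angles; "qvel": joint speeds; "joint_efforts": joint torques, N m; "tool_pos": TCP position; "tool_rot": TCP orientation; "contact_force": force on the tool from outside, world axes, zero at the start; "torque": the same for the moment, N m; "opening": finger opening in m; "grip_force": force on a finger pad.
Only numpy, scipy, OpenCV 4.12 (cv2) and the standard library are available. Lean on these libraries where they do the work, as an engineer would, in place of code of your own. Each camera call takes 0.05 s, during which the arm holds its last target. There are 200 camera calls.

## Working session

There is one attempt and no reset: what is moved stays moved. The work goes in short steps, Python scripts to look and compute and a tool call to move; the robot and the scene stay as the last step left them, time stands still between calls to the robot, and variables do not carry over. Pictures are saved under pics/ and viewed, at most 14 in all, crops included, and the job is handed in when it is done.

Besides the shell and the picture viewer there is one more tool, called after "Request:" in YAML: its name, and indented under it one key for each argument. step_arm: Moves the arm, as the interface text tells. Its arguments: {"type":"object","properties":{"increments":{"type":"array"},"newtons":{"type":"number"}},"required":["increments"]}

```bash
mkdir -p pics; ls
python3 - <<'E'
from cell import robot, viewer
import cv2,numpy as np
np.set_printoptions(precision=4,suppress=True)
print(robot.observe())
for n in ["scene","top"]:
    im=viewer.read_camera(n); cv2.imwrite(f"pics/{n}0.png",im[:,:,::-1])
    p=viewer.camera_params(n); print(n,p["K"],p["T"])
E
```

```text
pics
{'time': 0.0, 'qpos': array([ 0.992 ,  0.3427,  1.525 ,  0.    ,  1.2754, -0.146 ]), 'qvel': array([-0.0004, -0.0002,  0.0017,  0.0003,  0.0003, -0.0004]), 'joint_efforts': array([  0.0006, -43.1247, -24.4211,   0.0717,   0.0561,  -0.0001]), 'tool_pos': array([0.2199, 0.4762, 0.1919]), 'tool_rot': array([-3.1401, -0.0003,  2.7088]), 'contact_force': array([ 0.6337,  0.3309, -0.0048]), 'torque': array([-0.0337,  0.0018,  0.0019]), 'grip_force': 0.0, 'opening': 0.09199768374124337}
scene [[380.2334   0.     315.3489]
 [  0.     380.2334 199.9935]
 [  0.       0.       1.    ]] [[-0.8614  0.4249 -0.2784  0.8547]
 [ 0.5077  0.7026 -0.4985  0.5201]
 [-0.0162 -0.5707 -0.821   0.957 ]
 [ 0.      0.      0.      1.    ]]
top [[379.4605   0.     322.5382]
 [  0.     379.4605 191.4728]
 [  0.       0.       1.    ]] [[-0.0092 -0.9873  0.1585  0.3491]
 [-1.      0.0091 -0.0016 -0.0272]
 [ 0.0001 -0.1585 -0.9874  1.2665]
 [ 0.      0.      0.      1.    ]]
```

View pics/top0.png

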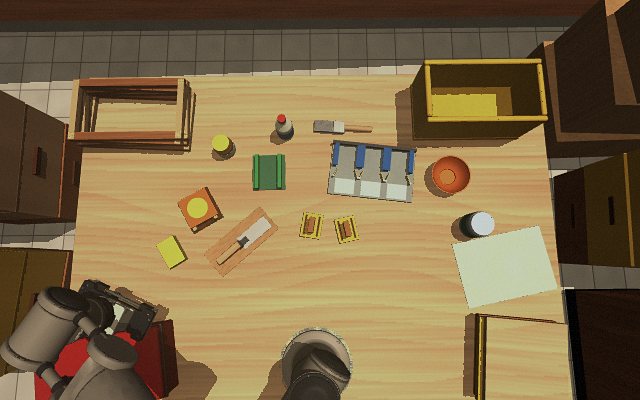

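View pics/scene0.png

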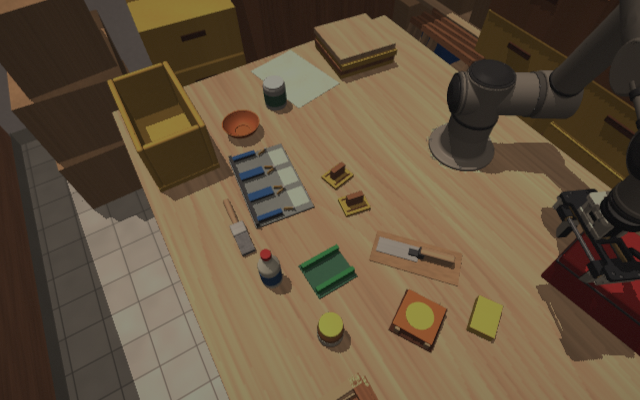

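The top view shows two doors at about (311,226) and (346,229), and the rack at about (328–414, 142–202) with its blue lips on the far side. The green stand is at (269,172), the cover at (199,209), the scraper on its pad at (243,240), and the wax at (171,252). The scene view also shows only two doors.

```bash
cat > h.py <<'E'
import cv2,numpy as np
from cell import robot, viewer
from scipy.spatial.transform import Rotation as Ro
np.set_printoptions(precision=4,suppress=True)
def grab(n,save=None):
    p=viewer.camera_params(n); im=viewer.read_camera(n)[:,:,::-1].copy()
    if save: cv2.imwrite(f"pics/{save}.png",im)
    return im,p
def cast(uv,z,p):
    uv=np.atleast_2d(np.asarray(uv,float)); T=p["T"]
    d=np.c_[uv,np.ones(len(uv))]@np.linalg.inv(p["K"]).T@T[:3,:3].T
    o=T[:3,3]; s=(z-o[2])/d[:,2]; return (o+s[:,None]*d)
def proj(X,p):
    T=np.linalg.inv(p["T"]); c=np.atleast_2d(X)@T[:3,:3].T+T[:3,3]; q=c@p["K"].T; return q[:,:2]/q[:,2:]
R={"yellow":((20,120,90),(34,255,255)),"orange":((5,150,90),(16,255,255)),"green":((55,90,30),(85,255,255)),"blue":((100,110,50),(125,255,255)),"brown":((8,60,60),(17,190,255))}
def mask(im,c,rng=None):
    lo,hi=rng or R[c]; return cv2.inRange(cv2.cvtColor(im,cv2.COLOR_BGR2HSV),lo,hi)
def rects(im,p,c,z,amin=30,rng=None,box=None):
    m=mask(im,c,rng)
    if box: b=np.zeros_like(m); b[box[1]:box[3],box[0]:box[2]]=1; m=m*b
    out=[]
    for k in cv2.findContours(m,cv2.RETR_EXTERNAL,cv2.CHAIN_APPROX_NONE)[0]:
        if cv2.contourArea(k)<amin: continue
        k=k[:,0]; w=cast(k,z,p)[:,:2]
        (cx,cy),(a,b),t=cv2.minAreaRect((w*1000).astype(np.float32))
        out.append((k.mean(0),cx,cy,a,b,t))
    for o in out: print(c,"px",o[0].round(),"c(mm) %.1f %.1f size %.1f %.1f ang %.1f"%o[1:])
    return out
def move(x,y,z,yaw=None,pitch=0,base=None):
    """print deltas (cm, deg) from measured pose; yaw deg = heading of tool x; tool down"""
    s=robot.observe(); R0=Ro.from_euler("xyz",s["tool_rot"]); d=R0.inv().apply(np.array([x,y,z])-s["tool_pos"])*100
    y0=np.degrees(s["tool_rot"][2]); yaw=y0 if yaw is None else yaw
    Rt=Ro.from_euler("xyz",[180,pitch,yaw],degrees=True)
    print("t %.2f"%s["time"],"cur",s["tool_pos"],s["tool_rot"],"dpos",d.round(2),"dr",(R0.inv()*Rt).as_rotvec(degrees=True).round(2))
E
python3 - <<'E'
from h import *
for n in ["top","scene"]:
    im,p=grab(n); print(n)
    rects(im,p,"yellow",.012); rects(im,p,"orange",.036); rects(im,p,"green",.03); rects(im,p,"blue",.027)
    cv2.imwrite("pics/c_%s.png"%n,cv2.resize(im[120:290,150:430] if n=="top" else im[100:360,210:530],None,fx=2.5,fy=2.5,interpolation=cv2.INTER_CUBIC))
E
```

```text
top
yellow px [479. 358.] c(mm) 20.3 -514.6 size 6.5 243.8 ang 84.5
yellow px [172. 251.] c(mm) 359.5 466.2 size 91.2 69.0 ang 31.5
yellow px [346. 229.] c(mm) 425.1 -106.4 size 79.0 66.2 ang 12.3
yellow px [311. 225.] c(mm) 438.8 9.0 size 65.5 80.7 ang 79.2
yellow px [197. 207.] c(mm) 500.5 388.9 size 67.2 63.6 ang 89.5
yellow px [220. 142.] c(mm) 723.6 318.3 size 60.3 57.8 ang 44.9
yellow px [474. 105.] c(mm) 898.8 -602.4 size 204.0 409.2 ang 0.2
yellow px [542.  88.] c(mm) 909.6 -801.5 size 181.8 12.3 ang 0.1
yellow px [483.  61.] c(mm) 1013.6 -600.7 size 408.5 15.2 ang 89.5
orange px [ 65. 269.] c(mm) 303.5 792.2 size 6.5 109.6 ang 85.3
orange px [347. 228.] c(mm) 425.5 -107.0 size 48.4 16.5 ang 12.9
orange px [311. 224.] c(mm) 439.6 9.9 size 17.1 49.4 ang 80.3
orange px [200. 207.] c(mm) 492.6 372.3 size 118.0 108.6 ang 28.6
orange px [451. 174.] c(mm) 601.1 -453.9 size 129.1 128.8 ang 42.6
orange px [124. 135.] c(mm) 745.4 637.8 size 25.5 379.3 ang 0.1
orange px [ 62. 170.] c(mm) 628.1 833.9 size 315.3 5.6 ang 1.7
orange px [556. 120.] c(mm) 785.2 -824.6 size 113.3 19.0 ang 1.4
[... 1104 characters left out ...]
 px [136.  71.] c(mm) 827.3 -966.6 size 192.1 12.9 ang 0.1
yellow px [182.  93.] c(mm) 712.5 -757.0 size 18.3 432.4 ang 0.3
yellow px [177.  10.] c(mm) 510.7 -1365.5 size 287.9 451.3 ang 85.9
orange px [420. 317.] c(mm) 500.3 385.0 size 99.3 100.1 ang 28.7
orange px [237. 122.] c(mm) 598.5 -455.7 size 122.6 126.5 ang 58.6
green px [334. 280.] c(mm) 624.7 199.7 size 116.8 23.8 ang 0.8
green px [319. 258.] c(mm) 626.1 126.8 size 117.1 22.0 ang 0.7
blue px [269. 214.] c(mm) 680.4 -70.2 size 14.3 71.5 ang 83.0
blue px [260. 194.] c(mm) 670.6 -151.3 size 26.1 73.1 ang 82.0
blue px [251. 173.] c(mm) 660.0 -238.5 size 25.9 73.0 ang 82.7
blue px [243. 155.] c(mm) 650.4 -319.1 size 13.9 70.1 ang 83.7
```

View pics/c_top.png

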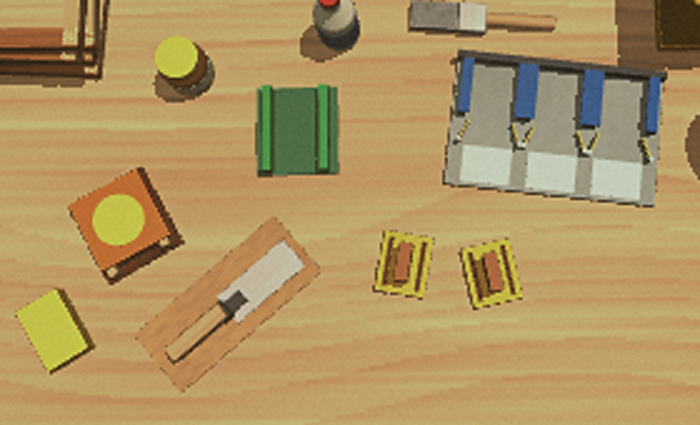

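Only two doors are present: A at about (440, 11) mm with heading −10.5°, and B at about (426, −104) mm with heading +12°. The measured sizes match the given 80 x 66 mm. The rack heads about −7° and slot1 is near (660, −197). Next I move over door A.

Run:
```python
from h import *
move(.440,.011,.16,169.5)
```

```text
t 0.20 cur [0.22   0.4764 0.1922] [-3.1407 -0.0001  2.7088] dpos [-39.49 -33.02   3.25] dr [ -0.05  -0.01 -14.3 ]
```

Request:
step_arm:
  increments:
    - {"delta_pos": [-4.5,-3.7,0],"dr": [0,0,0],"fingers": -1}
    - {"delta_pos": [-9,-7.4,0],"dr": [0,0,0],"fingers": -1}
    - {"delta_pos": [-13.5,-11.2,0],"dr": [0,0,0],"fingers": -1}
    - {"delta_pos": [-18,-15,0],"dr": [0,0,0],"fingers": -1}
    - {"delta_pos": [-22.5,-18.7,0],"dr": [0,0,0],"fingers": -1}

```text
time: 0.82
tool_pos: [0.3465, 0.2108, 0.1927]
tool_rot: [3.141, 0.0, 2.709]
contact_force: [1.3, -0.3, -0.2]
opening: 0.0918
grip_force: 0.0
```

Request:
step_arm:
  increments:
    - {"delta_pos": [-4.5,-3.7,1],"dr": [0,0,-7],"fingers": -1}
    - {"delta_pos": [-9,-7.4,2],"dr": [0,0,-14],"fingers": -1}
    - {"delta_pos": [-13.5,-11.2,3],"dr": [0,0,-14.3],"fingers": -1}
    - {"delta_pos": [-17,-14.3,3.2],"dr": [0,0,-14.3],"fingers": -1}
    - {"delta_pos": [-17,-14.3,3.2],"dr": [0,0,-14.3],"fingers": -1}

```text
time: 1.45
tool_pos: [0.4412, 0.0088, 0.1602]
tool_rot: [-3.141, -0.0, 2.954]
contact_force: [-1.0, -0.0, -0.5]
opening: 0.0915
grip_force: 0.0
```

Run:
```python
from h import *
move(.440,.011,.16,169.5)
im,p=grab("wrist","w1"); print(p["K"][0],p["T"])
rects(im,p,"yellow",.012,300);rects(im,p,"blue",.027,300)
for n in ["top","scene"]:
    im,p=grab(n); print(n); rects(im,p,"yellow",.012,box=(290,160,400,250))
```

```text
t 1.45 cur [0.4412 0.0088 0.1602] [-3.1413 -0.0002  2.9538] dpos [0.16 0.19 0.02] dr [-0.02 -0.01 -0.26]
[278.4555   0.     317.8484] [[ 0.1859  0.9484  0.2569  0.3711]
 [ 0.9826 -0.1794 -0.0486  0.0226]
 [-0.0001  0.2614 -0.9652  0.3518]
 [ 0.      0.      0.      1.    ]]
yellow px [631. 177.] c(mm) 509.3 387.6 size 69.8 27.5 ang 6.1
yellow px [315. 186.] c(mm) 437.3 11.9 size 67.4 79.4 ang 79.3
yellow px [227. 184.] c(mm) 424.0 -103.2 size 80.9 67.8 ang 12.1
top
yellow px [350. 231.] c(mm) 425.1 -106.2 size 79.2 64.6 ang 12.1
scene
yellow px [348. 206.] c(mm) 451.4 11.4 size 66.2 61.0 ang 80.2
yellow px [337. 177.] c(mm) 426.5 -101.4 size 80.7 66.1 ang 11.7
```

View pics/w1.png

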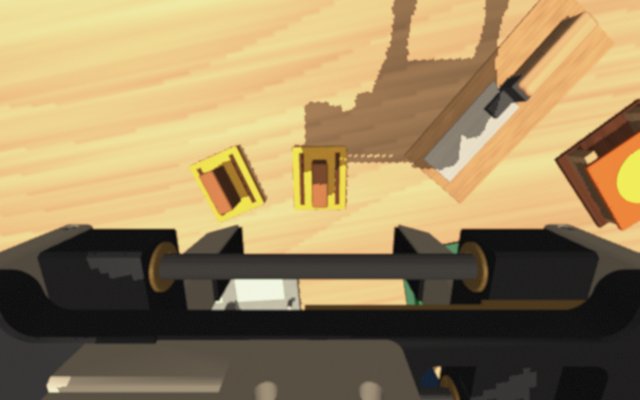

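The wrist view shows door A at px (320,178) midway between the open fingers, with B at (227,184). Three views put A at (439, 11.5) mm, so I descend and grip.

Request:
step_arm:
  increments:
    - {"delta_pos": [0.25,0.2,4],"dr": [0,0,0],"fingers": -0.5}
    - {"delta_pos": [0.25,0.2,8],"dr": [0,0,0],"fingers": -0.5}
    - {"delta_pos": [0.25,0.2,12],"dr": [0,0,0],"fingers": -0.5}
    - {"delta_pos": [0.25,0.2,13.8],"dr": [0,0,0],"fingers": -0.5}
    - {"delta_pos": [0.25,0.2,13.8],"dr": [0,0,0],"fingers": -0.5}

```text
time: 2.22
tool_pos: [0.4369, 0.0152, 0.0219]
tool_rot: [3.142, -0.003, 2.96]
contact_force: [0.3, -0.8, -0.1]
opening: 0.0688
grip_force: 0.0
```

Request:
step_arm:
  increments:
    - {"delta_pos": [0,0,0],"dr": [0,0,0],"fingers": 1}
    - {"delta_pos": [0,0,0],"dr": [0,0,0],"fingers": 1}
    - {"delta_pos": [0,0,0],"dr": [0,0,0],"fingers": 1}
    - {"delta_pos": [0,0,0],"dr": [0,0,0],"fingers": 1}
    - {"delta_pos": [0,0,0],"dr": [0,0,0],"fingers": 1}
  newtons: 45

```text
time: 2.85
tool_pos: [0.4383, 0.0138, 0.0227]
tool_rot: [3.141, 0.0, 2.958]
contact_force: [-0.1, -0.1, -0.7]
opening: 0.0237
grip_force: 0.0
```

Request:
step_arm:
  increments:
    - {"delta_pos": [0,0,-3],"dr": [0,0,0],"fingers": 1}
    - {"delta_pos": [0,0,-6],"dr": [0,0,0],"fingers": 1}
    - {"delta_pos": [0,0,-10],"dr": [0,0,0],"fingers": 1}
    - {"delta_pos": [0,0,-10],"dr": [0,0,0],"fingers": 1}
    - {"delta_pos": [0,0,-10],"dr": [0,0,0],"fingers": 1}

```text
time: 3.48
tool_pos: [0.4378, 0.0139, 0.1221]
tool_rot: [3.142, -0.001, 2.958]
contact_force: [0.9, -0.5, -0.5]
opening: 0.0002
grip_force: 0.0
```

Run:
```python
from h import *
print(robot.observe()["grip_force"],robot.observe()["opening"])
a=np.radians(-7); s2=np.array([.6602,-.1974])+.088*np.array([-np.sin(a),np.cos(a)])
pre=s2-.110*np.array([np.cos(a),np.sin(a)]); print(s2,pre)
move(pre[0],pre[1],.122,173)
```

```text
0.0 0.0001868677644579123
[ 0.6709 -0.1101] [ 0.5617 -0.0967]
t 3.48 cur [0.4378 0.0139 0.1221] [ 3.1415 -0.0006  2.9583] dpos [-14.2   -8.61   0.  ] dr [ 0.   -0.04 -3.5 ]
```

The fingers hadn't finished closing before the lift. I'll reopen, go down again and allow more time to close.

Request:
step_arm:
  increments:
    - {"delta_pos": [0,0,0],"dr": [0,0,0],"fingers": -0.2}
    - {"delta_pos": [0,0,0],"dr": [0,0,0],"fingers": -0.2}
    - {"delta_pos": [0,0,0],"dr": [0,0,0],"fingers": -0.2}
    - {"delta_pos": [0,0,0],"dr": [0,0,0],"fingers": -0.2}
    - {"delta_pos": [0,0,0],"dr": [0,0,0],"fingers": -0.2}

```text
time: 4.1
tool_pos: [0.4383, 0.0138, 0.1226]
tool_rot: [3.142, -0.0, 2.958]
contact_force: [-0.4, 0.2, -0.1]
opening: 0.0461
grip_force: 0.0
```

Run:
```python
from h import *
im,p=grab("wrist"); rects(im,p,"yellow",.012,300)
im,p=grab("scene"); rects(im,p,"yellow",.012,box=(290,160,400,250))
move(.439,.0115,.0225,169.5)
```

```text
yellow px [336. 206.] c(mm) 457.1 29.7 size 25.1 47.0 ang 79.5
yellow px [295. 193.] c(mm) 433.9 -8.8 size 26.2 79.7 ang 81.5
yellow px [212. 192.] c(mm) 424.6 -103.3 size 81.9 67.9 ang 12.1
yellow px [347. 206.] c(mm) 457.6 10.4 size 66.2 48.5 ang 80.2
yellow px [337. 178.] c(mm) 426.5 -101.4 size 80.7 66.1 ang 11.7
t 4.20 cur [0.4383 0.0138 0.1226] [3.1415 0.0001 2.9584] dpos [-0.11 -0.21 10.01] dr [0. 0. 0.]
```

Request:
step_arm:
  increments:
    - {"delta_pos": [-0.1,-0.2,3.5],"dr": [0,0,0],"fingers": -0.2}
    - {"delta_pos": [-0.1,-0.2,7],"dr": [0,0,0],"fingers": -0.2}
    - {"delta_pos": [-0.1,-0.2,9.5],"dr": [0,0,0],"fingers": -0.2}
    - {"delta_pos": [-0.1,-0.2,10],"dr": [0,0,0],"fingers": -0.2}
    - {"delta_pos": [-0.1,-0.2,10],"dr": [0,0,0],"fingers": 1}

```text
time: 4.82
tool_pos: [0.4392, 0.0116, 0.023]
tool_rot: [3.142, 0.0, 2.958]
contact_force: [0.0, 0.5, -0.2]
opening: 0.0492
grip_force: 0.0
```

Request:
step_arm:
  increments:
    - {"delta_pos": [0,0,0],"dr": [0,0,0],"fingers": 1}
    - {"delta_pos": [0,0,0],"dr": [0,0,0],"fingers": 1}
    - {"delta_pos": [0,0,0],"dr": [0,0,0],"fingers": 1}
    - {"delta_pos": [0,0,0],"dr": [0,0,0],"fingers": 1}
    - {"delta_pos": [0,0,0],"dr": [0,0,0],"fingers": 1}
  newtons: 45

```text
time: 5.45
tool_pos: [0.4389, 0.0117, 0.0227]
tool_rot: [3.141, 0.0, 2.958]
contact_force: [-1.4, -0.1, -0.2]
opening: 0.0014
grip_force: 0.0
```

Request:
step_arm:
  increments:
    - {"delta_pos": [0,0,0],"dr": [0,0,0],"fingers": 1}
    - {"delta_pos": [0,0,0],"dr": [0,0,0],"fingers": 1}
    - {"delta_pos": [0,0,-3],"dr": [0,0,0],"fingers": 1}
    - {"delta_pos": [0,0,-6],"dr": [0,0,0],"fingers": 1}
    - {"delta_pos": [0,0,-6],"dr": [0,0,0],"fingers": 1}

```text
time: 6.08
tool_pos: [0.4404, 0.0115, 0.0843]
tool_rot: [3.141, 0.005, 2.958]
contact_force: [-0.2, -0.4, 0.1]
opening: 0.0007
grip_force: 0.0
```

Run:
```python
from h import *
print(robot.observe()["grip_force"],robot.observe()["opening"])
move(.5617,-.0967,.082,173)
```

```text
0.0 0.0007030651439658873
t 6.08 cur [0.4404 0.0115 0.0843] [3.1414 0.0045 2.9584] dpos [-13.9   -8.43   0.29] dr [ 0.01  0.26 -3.49]
```

The fingers closed fully on nothing, so I need a picture.

Run:
```python
from h import *
im,p=grab("wrist"); rects(im,p,"yellow",.012,200)
q=proj(np.array([robot.observe()["tool_pos"]]),p); print(q, p["T"][:3,3])
im2,p2=grab("scene"); rects(im2,p2,"yellow",.012,box=(290,160,400,250))
cv2.imwrite("pics/w2.png",np.vstack([cv2.resize(im[100:300,120:520],(800,400)) ,cv2.resize(im2[140:240,270:470],(400,200)).repeat(1,0) if 0 else np.hstack([cv2.resize(im2[140:240,270:470],(400,200)),np.zeros((200,400,3),np.uint8)])]))
```

```text
yellow px [341. 216.] c(mm) 460.3 29.4 size 23.2 33.7 ang 80.1
yellow px [296. 211.] c(mm) 449.0 -12.3 size 23.0 40.9 ang 79.0
yellow px [206. 197.] c(mm) 424.4 -102.2 size 81.8 67.6 ang 12.4
[[317.1184 221.8053]] [0.3693 0.025  0.2756]
yellow px [346. 206.] c(mm) 464.3 9.7 size 68.1 38.4 ang 86.7
yellow px [334. 179.] c(mm) 432.8 -100.2 size 67.1 66.8 ang 12.7
```

View pics/w2.png

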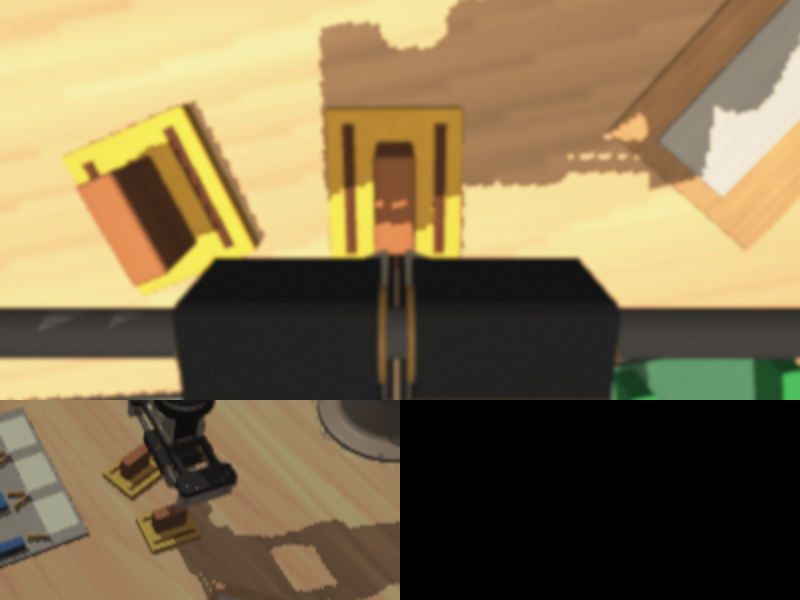

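Run:
```python
from h import *
for n in ["scene","top"]:
    p=viewer.camera_params(n); s=robot.observe()
    print(n,proj(s["tool_pos"],p), proj(s["tool_pos"]+[0,0,.066],p), "pull top",proj([.439,.0115,.052],p))
im,p=grab("scene"); cv2.imwrite("pics/s2.png",cv2.resize(im[120:230,300:440],None,fx=5,fy=5,interpolation=cv2.INTER_CUBIC))
```

```text
scene [[355.3744 187.8047]] [[357.0795 173.3026]] pull top [[354.5073 194.0018]]
top [[309.7657 223.4357]] [[309.024  221.7478]] pull top [[310.1377 224.0356]]
```

View pics/s2.png

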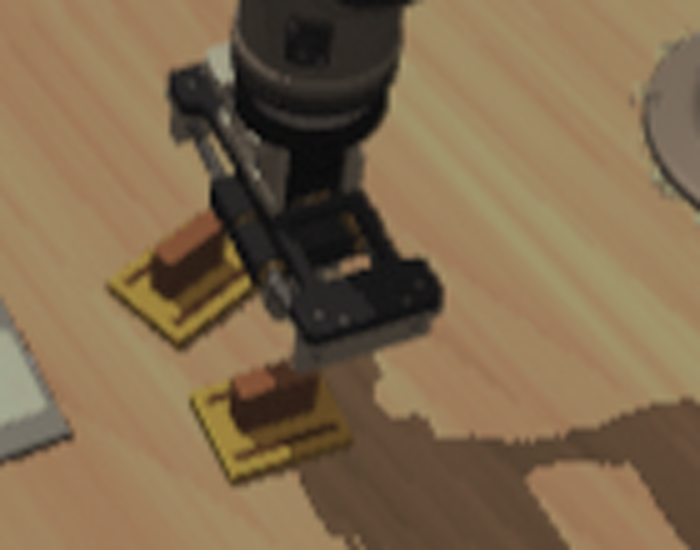

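The gripper in the scene view doesn't line up with where I expect the TCP. I'll overlay the projected tool points to find out why.

Run:
```python
from h import *
s=robot.observe(); Rt=Ro.from_euler("xyz",s["tool_rot"]).as_matrix(); t=s["tool_pos"]
pts=[[0,0,0],[0,0,-.066],[0,.05,-.066],[.037,.095,-.066],[-.037,.095,-.066],[.037,-.095,-.066],[-.037,-.095,-.066],[0,0,-.2]]
W=t+np.array(pts)@Rt.T
out=[]
for n in ["scene","top","wrist"]:
    im,p=grab(n); uv=proj(W,p); c=uv[0].astype(int) if n!="wrist" else np.array([320,230]); f=4; h=50;w=95
    x0,y0=c-[w//2+ (0),h+ (10)]
    x0,y0=max(0,x0),max(0,y0)
    cr=cv2.resize(im[y0:y0+130,x0:x0+95],None,fx=f,fy=f,interpolation=cv2.INTER_CUBIC) if n!="wrist" else None
    if cr is None: continue
    for i,q in enumerate(uv):
        q=((q-[x0,y0])*f).astype(int); cv2.circle(cr,tuple(map(int,q)),4,(255,0,255),1); cv2.putText(cr,str(i),tuple(map(int,q+5)),0,.5,(255,255,0),1)
    out.append(cr)
cv2.imwrite("pics/ov.png",np.hstack(out))
```

```text
(no output)
```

View pics/ov.png

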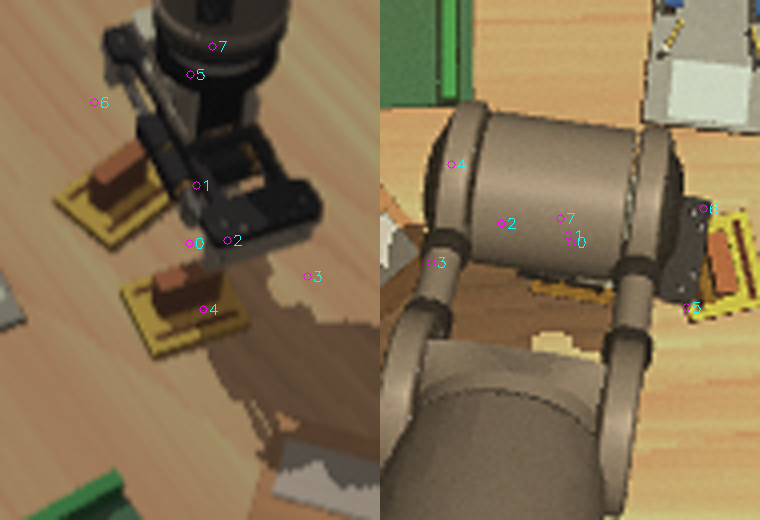

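Request:
step_arm:
  increments:
    - {"delta_pos": [0,0,0],"dr": [0,0,0],"fingers": -0.2}
    - {"delta_pos": [0,0,0],"dr": [0,0,0],"fingers": -0.2}
    - {"delta_pos": [0,0,0],"dr": [0,0,0],"fingers": -0.2}
    - {"delta_pos": [0,0,0],"dr": [0,0,0],"fingers": -0.2}
    - {"delta_pos": [0,0,0],"dr": [0,0,0],"fingers": -0.2}

```text
time: 7.0
tool_pos: [0.4389, 0.0117, 0.0827]
tool_rot: [3.141, 0.0, 2.958]
contact_force: [-0.3, -0.9, 0.1]
opening: 0.0458
grip_force: 0.0
```

Request:
step_arm:
  increments:
    - {"delta_pos": [0,0,2],"dr": [0,0,0],"fingers": -0.2}
    - {"delta_pos": [0,0,4],"dr": [0,0,0],"fingers": -0.2}
    - {"delta_pos": [0,0,6],"dr": [0,0,0],"fingers": -0.2}
    - {"delta_pos": [0,0,6],"dr": [0,0,0],"fingers": -0.2}
    - {"delta_pos": [0,0,6],"dr": [0,0,0],"fingers": -0.2}

```text
time: 7.62
tool_pos: [0.4393, 0.0116, 0.0232]
tool_rot: [3.142, 0.001, 2.958]
contact_force: [-0.3, -0.5, 0.1]
opening: 0.055
grip_force: 0.0
```

Run:
```python
from h import *
s=robot.observe(); print(s["tool_pos"],s["contact_force"])
im,p=grab("wrist"); im2,p2=grab("scene"); print(proj(s["tool_pos"],p),proj(s["tool_pos"],p2))
a=cv2.resize(im[120:320,160:480],(640,400)); b=cv2.resize(im2[130:220,310:382],None,fx=4.4445,fy=4.4445)[:400]
b=cv2.resize(im2[130:230,330:370] if 0 else im2[140:240,310:350] if 0 else im2[130:230,320:400],(320,400),interpolation=cv2.INTER_CUBIC)
cv2.imwrite("pics/d.png",np.hstack([a[:,80:560],b]))
```

```text
[0.4393 0.0116 0.0232] [-0.3485 -0.5288  0.0633]
[[317.1903 223.6402]] [[353.7924 199.7022]]
```

View pics/d.png

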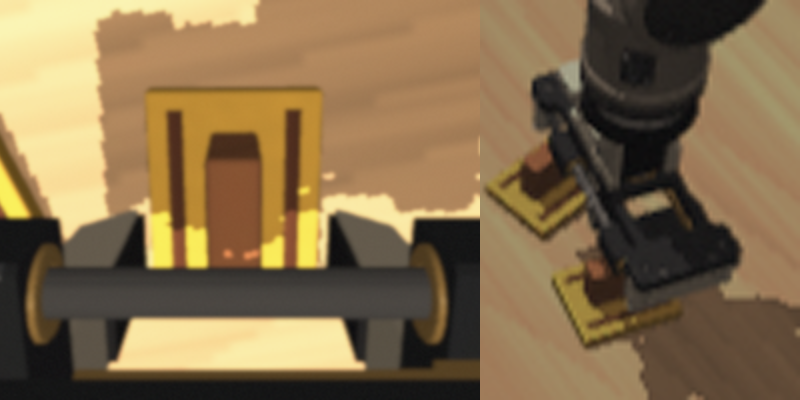

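Two cues agree: the finger spacing in the wrist view (95 px for 55 mm gives a depth of 0.161 m) and the scene view. Both put the real fingertips about 41 mm above the reported TCP, so both grasps closed over the top of the pull. I'll check grip_depth, then go lower while watching force.

Run:
```python
from h import *
print([ (a,getattr(robot,a)) for a in dir(robot) if not a.startswith("_") and not callable(getattr(robot,a))])
```

```text
[('grip_depth', -0.0188)]
```

Request:
step_arm:
  increments:
    - {"delta_pos": [0,0,0.5],"dr": [0,0,0],"fingers": -0.2}
    - {"delta_pos": [0,0,1],"dr": [0,0,0],"fingers": -0.2}
    - {"delta_pos": [0,0,1.5],"dr": [0,0,0],"fingers": -0.2}
    - {"delta_pos": [0,0,2],"dr": [0,0,0],"fingers": -0.2}
    - {"delta_pos": [0,0,2],"dr": [0,0,0],"fingers": -0.2}

```text
time: 8.35
tool_pos: [0.4385, 0.0117, 0.0021]
tool_rot: [3.142, -0.001, 2.958]
contact_force: [0.1, -0.1, -0.4]
opening: 0.0548
grip_force: 0.0
```

The reported TCP is now 2 mm above the table and inside the panel's outline, with no contact, which confirms the offset. Continuing down.

Request:
step_arm:
  increments:
    - {"delta_pos": [0,0,0.5],"dr": [0,0,0],"fingers": -0.2}
    - {"delta_pos": [0,0,1],"dr": [0,0,0],"fingers": -0.2}
    - {"delta_pos": [0,0,1.5],"dr": [0,0,0],"fingers": -0.2}
    - {"delta_pos": [0,0,1.5],"dr": [0,0,0],"fingers": -0.2}
    - {"delta_pos": [0,0,1.5],"dr": [0,0,0],"fingers": -0.2}

```text
time: 8.98
tool_pos: [0.4389, 0.0117, -0.0124]
tool_rot: [3.142, -0.0, 2.958]
contact_force: [-0.0, 0.1, -0.2]
opening: 0.055
grip_force: 0.0
```

Run:
```python
from h import *
s=robot.observe(); print(s["tool_pos"],s["contact_force"])
im,p=grab("wrist"); im2,p2=grab("scene")
a=cv2.resize(im[120:320,160:480],(640,400)); 
b=cv2.resize(im2[130:230,320:400],(320,400),interpolation=cv2.INTER_CUBIC)
cv2.imwrite("pics/d2.png",np.hstack([a[:,80:560],b]))
```

```text
[ 0.4389  0.0117 -0.0124] [-0.0178  0.0569 -0.1621]
```

View pics/d2.png

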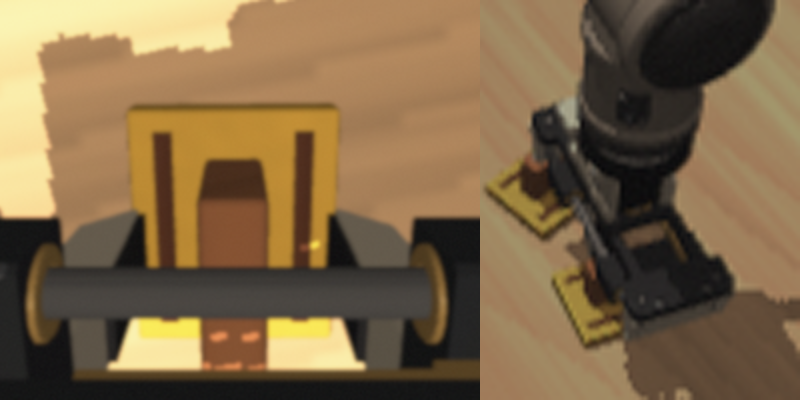

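Request:
step_arm:
  increments:
    - {"delta_pos": [0,0,0.4],"dr": [0,0,0],"fingers": 1}
    - {"delta_pos": [0,0,0.4],"dr": [0,0,0],"fingers": 1}
    - {"delta_pos": [0,0,0.4],"dr": [0,0,0],"fingers": 1}
    - {"delta_pos": [0,0,0.4],"dr": [0,0,0],"fingers": 1}
    - {"delta_pos": [0,0,0.4],"dr": [0,0,0],"fingers": 1}
  newtons: 45

```text
time: 9.7
tool_pos: [0.4389, 0.0116, -0.0164]
tool_rot: [3.142, 0.0, 2.958]
contact_force: [-0.2, 0.4, 0.4]
opening: 0.0177
grip_force: 45.0
```

Request:
step_arm:
  increments:
    - {"delta_pos": [0,0,0],"dr": [0,0,0],"fingers": 1}
    - {"delta_pos": [0,0,0],"dr": [0,0,0],"fingers": 1}
    - {"delta_pos": [0,0,0],"dr": [0,0,0],"fingers": 1}
    - {"delta_pos": [0,0,0],"dr": [0,0,0],"fingers": 1}
    - {"delta_pos": [0,0,0],"dr": [0,0,0],"fingers": 1}

```text
time: 10.32
tool_pos: [0.4389, 0.0116, -0.0163]
tool_rot: [3.142, 0.0, 2.958]
contact_force: [-0.0, -0.6, 1.5]
opening: 0.0178
grip_force: 45.0
```

Gripped: opening 17.8 mm at 45 N. With the door on the table the reported TCP z is −16.3 mm. Next I lift and carry it to the front of slot2.

Request:
step_arm:
  increments:
    - {"delta_pos": [0,0,-2],"dr": [0,0,0],"fingers": 1}
    - {"delta_pos": [0,0,-4],"dr": [0,0,0],"fingers": 1}
    - {"delta_pos": [0,0,-6],"dr": [0,0,0],"fingers": 1}
    - {"delta_pos": [0,0,-7],"dr": [0,0,0],"fingers": 1}
    - {"delta_pos": [0,0,-7],"dr": [0,0,0],"fingers": 1}

```text
time: 10.95
tool_pos: [0.4391, 0.0117, 0.0538]
tool_rot: [3.141, 0.001, 2.958]
contact_force: [-0.1, -0.3, -1.6]
opening: 0.0178
grip_force: 45.0
```

Run:
```python
from h import *
print(robot.observe()["grip_force"],robot.observe()["opening"])
a=np.radians(-7.2); s1=np.array([.6601,-.1973]); u=np.array([np.cos(a),np.sin(a)]);v=np.array([-u[1],u[0]])
for k in (1,2):
    s=s1+(k-1)*.088*v; print(k,s,s-.112*u)
pre=s-.112*u
move(pre[0],pre[1],.05,172.8)
```

```text
44.99883234500885 0.017849503037033573
1 [ 0.6601 -0.1973] [ 0.549  -0.1833]
2 [ 0.6711 -0.11  ] [ 0.56  -0.096]
t 10.95 cur [0.4391 0.0117 0.0538] [3.1414 0.001  2.9583] dpos [-13.85  -8.38   0.4 ] dr [ 0.01  0.06 -3.3 ]
```

Request:
step_arm:
  increments:
    - {"delta_pos": [-4,-2.4,0],"dr": [0,0,-1.5],"fingers": 1}
    - {"delta_pos": [-8,-4.8,0],"dr": [0,0,-3.3],"fingers": 1}
    - {"delta_pos": [-12,-7.2,0],"dr": [0,0,-3.3],"fingers": 1}
    - {"delta_pos": [-13.85,-8.4,0.4],"dr": [0,0,-3.3],"fingers": 1}
    - {"delta_pos": [-13.85,-8.4,0.4],"dr": [0,0,-3.3],"fingers": 1}

```text
time: 11.58
tool_pos: [0.5596, -0.097, 0.0478]
tool_rot: [3.141, -0.002, 3.014]
contact_force: [-0.4, 0.3, -1.3]
opening: 0.0175
grip_force: 45.0
```

Run:
```python
from h import *
move(.56,-.096,-.007,172.8)
im,p=grab("wrist"); im2,p2=grab("scene")
rects(im2,p2,"yellow",.078,20,box=(230,120,340,240))
a=cv2.resize(im[150:350,160:480],(640,400)); 
b=cv2.resize(im2[110:230,225:321],(320,400),interpolation=cv2.INTER_CUBIC)
cv2.imwrite("pics/e.png",np.hstack([a[:,80:560],b]))
```

```text
t 11.57 cur [ 0.5596 -0.097   0.0478] [ 3.1411 -0.0021  3.0144] dpos [-0.04  0.1   5.48] dr [ 0.03 -0.12 -0.09]
yellow px [291. 185.] c(mm) 590.4 -94.6 size 64.7 21.2 ang 82.7
yellow px [332. 182.] c(mm) 481.6 -46.6 size 20.2 49.3 ang 12.9
```

View pics/e.png

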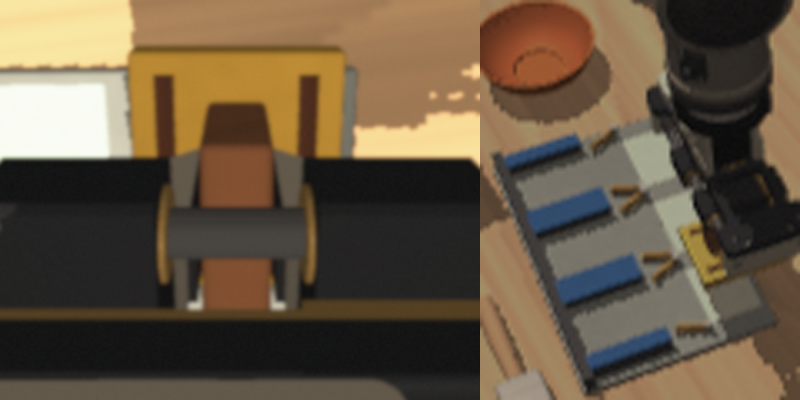

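The scene shows the door in line with slot2, with its front edge just short of the spring clips. Lowering onto the deck.

Request:
step_arm:
  increments:
    - {"delta_pos": [-0.05,0.1,2],"dr": [0,0,0],"fingers": 1}
    - {"delta_pos": [-0.05,0.1,4],"dr": [0,0,0],"fingers": 1}
    - {"delta_pos": [-0.05,0.1,5],"dr": [0,0,0],"fingers": 1}
    - {"delta_pos": [-0.05,0.1,5.4],"dr": [0,0,0],"fingers": 1}
    - {"delta_pos": [-0.05,0.1,5.5],"dr": [0,0,0],"fingers": 1}

```text
time: 12.3
tool_pos: [0.5605, -0.0951, -0.0051]
tool_rot: [3.142, 0.0, 3.016]
contact_force: [-0.0, -0.0, -0.1]
opening: 0.0179
grip_force: 45.0
```

Run:
```python
from h import *
print(robot.observe()["contact_force"]); move(.6711,-.110,-.0075,172.8)
```

```text
[-0.0046 -0.0129 -0.1232]
t 12.30 cur [ 0.5605 -0.0951 -0.0051] [3.1416 0.0004 3.0162] dpos [-11.16  -0.1    0.24] dr [0.   0.02 0.02]
```

Request:
step_arm:
  increments:
    - {"delta_pos": [-1,-0.05,0],"dr": [0,0,0],"fingers": 1}
    - {"delta_pos": [-2,-0.1,0],"dr": [0,0,0],"fingers": 1}
    - {"delta_pos": [-3,-0.1,0],"dr": [0,0,0],"fingers": 1}
    - {"delta_pos": [-4,-0.1,0],"dr": [0,0,0],"fingers": 1}
    - {"delta_pos": [-5,-0.1,0],"dr": [0,0,0],"fingers": 1}

```text
time: 12.92
tool_pos: [0.6101, -0.1028, -0.0055]
tool_rot: [-3.141, -0.001, 3.016]
contact_force: [-3.4, -1.4, -0.7]
opening: 0.0174
grip_force: 45.0
```

Request:
step_arm:
  increments:
    - {"delta_pos": [-1,0,0],"dr": [0,0,0],"fingers": 1}
    - {"delta_pos": [-2,0,0],"dr": [0,0,0],"fingers": 1}
    - {"delta_pos": [-3,0,0],"dr": [0,0,0],"fingers": 1}
    - {"delta_pos": [-4,0,0],"dr": [0,0,0],"fingers": 1}
    - {"delta_pos": [-5,0,0],"dr": [0,0,0],"fingers": 1}

```text
time: 13.55
tool_pos: [0.6601, -0.1088, -0.0054]
tool_rot: [3.142, -0.0, 3.016]
contact_force: [-4.2, -1.7, -1.6]
opening: 0.0176
grip_force: 45.0
```

Request:
step_arm:
  increments:
    - {"delta_pos": [-0.3,0,0],"dr": [0,0,0],"fingers": 1}
    - {"delta_pos": [-0.6,0,0],"dr": [0,0,0],"fingers": 1}
    - {"delta_pos": [-0.9,0,0],"dr": [0,0,0],"fingers": 1}
    - {"delta_pos": [-1.1,0,0],"dr": [0,0,0],"fingers": 1}
    - {"delta_pos": [-1.1,0,0],"dr": [0,0,0],"fingers": 1}

```text
time: 14.18
tool_pos: [0.6712, -0.11, -0.0053]
tool_rot: [3.141, 0.002, 3.016]
contact_force: [-0.0, -0.3, -4.4]
opening: 0.0178
grip_force: 45.0
```

It went through the clips, but there's no back stop contact yet. I'll press a little further.

Request:
step_arm:
  increments:
    - {"delta_pos": [-0.1,0,0],"dr": [0,0,0],"fingers": 1}
    - {"delta_pos": [-0.2,0,0],"dr": [0,0,0],"fingers": 1}
    - {"delta_pos": [-0.3,0,0],"dr": [0,0,0],"fingers": 1}
    - {"delta_pos": [-0.3,0,0],"dr": [0,0,0],"fingers": 1}
    - {"delta_pos": [-0.3,0,0],"dr": [0,0,0],"fingers": 1}

```text
time: 14.8
tool_pos: [0.6712, -0.11, -0.0055]
tool_rot: [3.141, -0.005, 3.016]
contact_force: [-9.5, -1.0, 1.1]
opening: 0.0174
grip_force: 45.0
```

The tool stopped at x = 0.6712 with −9.5 N, exactly the predicted home position. Releasing and going back for door B.

Request:
step_arm:
  increments:
    - {"delta_pos": [0.25,0,0],"dr": [0,0,0],"fingers": -0.1}
    - {"delta_pos": [0.25,0,0],"dr": [0,0,0],"fingers": -0.1}
    - {"delta_pos": [0.25,0,0],"dr": [0,0,0],"fingers": -0.1}
    - {"delta_pos": [0.25,0,0],"dr": [0,0,0],"fingers": -0.1}
    - {"delta_pos": [0.25,0,0],"dr": [0,0,0],"fingers": -0.1}

```text
time: 15.42
tool_pos: [0.671, -0.1102, -0.0054]
tool_rot: [3.142, 0.0, 3.016]
contact_force: [0.0, -0.1, -0.1]
opening: 0.0502
grip_force: 0.0
```

Request:
step_arm:
  increments:
    - {"delta_pos": [0.25,0,-3],"dr": [0,0,0],"fingers": -0.1}
    - {"delta_pos": [0.25,0,-6],"dr": [0,0,0],"fingers": -0.1}
    - {"delta_pos": [0.25,0,-10],"dr": [0,0,0],"fingers": -0.1}
    - {"delta_pos": [4,0,-12],"dr": [0,0,0],"fingers": -0.1}
    - {"delta_pos": [8,0,-12],"dr": [0,0,0],"fingers": -0.1}

```text
time: 16.05
tool_pos: [0.592, -0.1005, 0.1166]
tool_rot: [-3.141, 0.004, 3.016]
contact_force: [1.1, 0.3, 0.3]
opening: 0.0507
grip_force: 0.0
```

Run:
```python
from h import *
im,p=grab("wrist"); print("w");rects(im,p,"yellow",.012,200)
im,p=grab("scene"); print("s");rects(im,p,"yellow",.012,box=(290,160,400,250));rects(im,p,"yellow",.020,box=(230,120,300,230),amin=10)
im,p=grab("top"); print("t");rects(im,p,"yellow",.012,box=(290,210,400,250))
move(.4255,-.104,.06,191.9)
```

```text
w
yellow px [311. 233.] c(mm) 636.9 -108.9 size 75.2 63.2 ang 82.9
yellow px [290.  33.] c(mm) 431.3 -102.7 size 67.0 66.0 ang 12.5
s
yellow px [337. 178.] c(mm) 426.3 -101.4 size 80.7 65.9 ang 11.4
yellow px [256. 207.] c(mm) 701.1 -116.7 size 52.1 21.0 ang 86.5
yellow px [277. 201.] c(mm) 638.6 -103.5 size 62.4 11.6 ang 82.9
t
t 16.20 cur [ 0.5902 -0.0999  0.1151] [ 3.1414 -0.0004  3.0157] dpos [16.29 -2.48  5.52] dr [  0.02  -0.02 -19.11]
```

Door B is unmoved at (425.5, −104) mm. Moving above it and down to the same grip height.

Request:
step_arm:
  increments:
    - {"delta_pos": [4,-0.6,0],"dr": [0,0,-5],"fingers": -0.1}
    - {"delta_pos": [8,-1.2,0],"dr": [0,0,-10],"fingers": -0.1}
    - {"delta_pos": [12,-1.8,0],"dr": [0,0,-15],"fingers": -0.1}
    - {"delta_pos": [16.3,-2.5,0],"dr": [0,0,-19],"fingers": -0.1}
    - {"delta_pos": [16.3,-2.5,4],"dr": [0,0,-19],"fingers": -0.1}

```text
time: 16.82
tool_pos: [0.4279, -0.1058, 0.0767]
tool_rot: [-3.137, 0.006, -2.936]
contact_force: [0.5, -0.2, -0.3]
opening: 0.0503
grip_force: 0.0
```

Run:
```python
from h import *
im,p=grab("wrist"); print("w");rects(im,p,"yellow",.012,200)
move(.4255,-.104,-.0163,191.9)
```

```text
w
yellow px [342. 227.] c(mm) 450.1 -76.9 size 16.8 22.7 ang 13.8
yellow px [299. 226.] c(mm) 458.0 -118.3 size 17.8 22.8 ang 11.9
t 16.88 cur [ 0.4253 -0.1044  0.0713] [ 3.1401 -0.0018 -2.9366] dpos [-0.05  0.02  8.76] dr [ 0.08 -0.11 -0.15]
```

Request:
step_arm:
  increments:
    - {"delta_pos": [0,0,3],"dr": [0,0,0],"fingers": -0.1}
    - {"delta_pos": [0,0,6],"dr": [0,0,0],"fingers": -0.1}
    - {"delta_pos": [0,0,8],"dr": [0,0,0],"fingers": -0.1}
    - {"delta_pos": [0,0,8.7],"dr": [0,0,0],"fingers": -0.1}
    - {"delta_pos": [0,0,8.7],"dr": [0,0,0],"fingers": 1}

```text
time: 17.5
tool_pos: [0.4274, -0.1047, -0.0124]
tool_rot: [3.141, -0.0, -2.935]
contact_force: [0.1, -0.1, 0.2]
opening: 0.0442
grip_force: 0.0
```

Request:
step_arm:
  increments:
    - {"delta_pos": [0,0,0],"dr": [0,0,0],"fingers": 1}
    - {"delta_pos": [0,0,0],"dr": [0,0,0],"fingers": 1}
    - {"delta_pos": [0,0,0],"dr": [0,0,0],"fingers": 1}
    - {"delta_pos": [0,0,0],"dr": [0,0,0],"fingers": 1}
    - {"delta_pos": [0,0,0],"dr": [0,0,0],"fingers": 1}

```text
time: 18.12
tool_pos: [0.427, -0.1046, -0.0119]
tool_rot: [-3.141, 0.001, -2.936]
contact_force: [-0.2, 0.2, 5.7]
opening: 0.0178
grip_force: 45.0
```

Request:
step_arm:
  increments:
    - {"delta_pos": [0,0,0],"dr": [0,0,0],"fingers": 1}
    - {"delta_pos": [0,0,-2],"dr": [0,0,0],"fingers": 1}
    - {"delta_pos": [0,0,-5],"dr": [0,0,0],"fingers": 1}
    - {"delta_pos": [0,0,-7],"dr": [0,0,0],"fingers": 1}
    - {"delta_pos": [0,0,-7],"dr": [0,0,0],"fingers": 1}

```text
time: 18.75
tool_pos: [0.4275, -0.1049, 0.0585]
tool_rot: [-3.14, 0.002, -2.936]
contact_force: [0.3, -0.9, -2.8]
opening: 0.0178
grip_force: 45.0
```

Run:
```python
from h import *
move(.549,-.1833,.05,172.8)
```

```text
t 18.75 cur [ 0.4275 -0.1049  0.0585] [-3.14    0.0024 -2.9356] dpos [-10.29 -10.16   0.89] dr [-0.07  0.15 19.  ]
```

Request:
step_arm:
  increments:
    - {"delta_pos": [-2.5,-2.5,0],"dr": [0,0,5],"fingers": 1}
    - {"delta_pos": [-5,-5,0],"dr": [0,0,10],"fingers": 1}
    - {"delta_pos": [-7.5,-7.5,0],"dr": [0,0,15],"fingers": 1}
    - {"delta_pos": [-10.3,-10.2,0],"dr": [0,0,19],"fingers": 1}
    - {"delta_pos": [-10.3,-10.2,0],"dr": [0,0,19],"fingers": 1}

```text
time: 19.38
tool_pos: [0.5494, -0.1845, 0.0557]
tool_rot: [3.141, -0.0, 3.015]
contact_force: [-0.8, 0.5, -1.9]
opening: 0.0176
grip_force: 45.0
```

Run:
```python
from h import *
im,p=grab("scene"); rects(im,p,"yellow",.078,10,box=(230,120,345,240))
move(.549,-.1833,-.003,172.8)
```

```text
yellow px [256. 207.] c(mm) 710.6 -77.3 size 48.8 19.7 ang 86.5
yellow px [277. 201.] c(mm) 652.0 -64.9 size 58.6 10.9 ang 82.9
yellow px [281. 163.] c(mm) 577.8 -185.4 size 64.8 23.9 ang 86.7
t 19.43 cur [ 0.5477 -0.1833  0.0556] [ 3.1406 -0.0028  3.016 ] dpos [-0.14  0.01  5.85] dr [ 0.06 -0.16  0.  ]
```

Request:
step_arm:
  increments:
    - {"delta_pos": [-0.1,0,2],"dr": [0,0,0],"fingers": 1}
    - {"delta_pos": [-0.1,0,4],"dr": [0,0,0],"fingers": 1}
    - {"delta_pos": [-0.1,0,5.2],"dr": [0,0,0],"fingers": 1}
    - {"delta_pos": [-0.1,0,5.7],"dr": [0,0,0],"fingers": 1}
    - {"delta_pos": [-0.1,0,5.9],"dr": [0,0,0],"fingers": 1}

```text
time: 20.05
tool_pos: [0.5493, -0.1834, -0.0013]
tool_rot: [3.142, 0.0, 3.016]
contact_force: [0.6, -0.1, -1.0]
opening: 0.0179
grip_force: 45.0
```

Run:
```python
from h import *
print(robot.observe()["contact_force"]); move(.6601,-.1973,-.0045,172.8)
im,p=grab("scene"); rects(im,p,"yellow",.020,10,box=(230,120,345,240))
cv2.imwrite("pics/f.png",cv2.resize(im[130:230,230:330],None,fx=5,fy=5,interpolation=cv2.INTER_CUBIC))
```

```text
[ 0.5836 -0.093  -1.0258]
t 20.05 cur [ 0.5493 -0.1834 -0.0013] [3.1415 0.0001 3.0162] dpos [-11.17   0.     0.32] dr [0.   0.01 0.01]
yellow px [256. 207.] c(mm) 701.1 -116.7 size 52.1 21.0 ang 86.5
yellow px [277. 201.] c(mm) 638.6 -103.5 size 62.4 11.6 ang 82.9
yellow px [282. 176.] c(mm) 578.8 -184.6 size 65.5 21.0 ang 85.6
```

View pics/f.png

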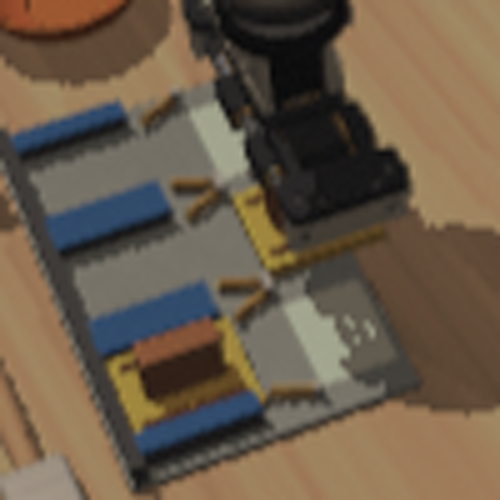

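The picture shows door A home behind shut clips at crop (190,375), and B lined up in front of slot1. Lowering the last 2 mm and sliding in.

Request:
step_arm:
  increments:
    - {"delta_pos": [0,0,0.25],"dr": [0,0,0],"fingers": 1}
    - {"delta_pos": [-1,0,0.25],"dr": [0,0,0],"fingers": 1}
    - {"delta_pos": [-2,0,0.25],"dr": [0,0,0],"fingers": 1}
    - {"delta_pos": [-3,0,0.25],"dr": [0,0,0],"fingers": 1}
    - {"delta_pos": [-4,0,0.25],"dr": [0,0,0],"fingers": 1}

```text
time: 20.72
tool_pos: [0.5877, -0.1887, -0.0036]
tool_rot: [-3.142, -0.004, 3.016]
contact_force: [-8.0, -1.0, 3.7]
opening: 0.0173
grip_force: 45.0
```

Request:
step_arm:
  increments:
    - {"delta_pos": [-1,0,0],"dr": [0,0,0],"fingers": 1}
    - {"delta_pos": [-2,0,0],"dr": [0,0,0],"fingers": 1}
    - {"delta_pos": [-3,0,0],"dr": [0,0,0],"fingers": 1}
    - {"delta_pos": [-4,0,0],"dr": [0,0,0],"fingers": 1}
    - {"delta_pos": [-5,0,0],"dr": [0,0,0],"fingers": 1}

```text
time: 21.35
tool_pos: [0.6377, -0.195, -0.0036]
tool_rot: [-3.141, -0.003, 3.016]
contact_force: [-8.3, -0.9, 4.6]
opening: 0.0175
grip_force: 45.0
```

Request:
step_arm:
  increments:
    - {"delta_pos": [-0.5,0,0],"dr": [0,0,0],"fingers": 1}
    - {"delta_pos": [-1,0,0],"dr": [0,0,0],"fingers": 1}
    - {"delta_pos": [-1.5,0,0],"dr": [0,0,0],"fingers": 1}
    - {"delta_pos": [-2,0,0],"dr": [0,0,0],"fingers": 1}
    - {"delta_pos": [-2.2,0,0],"dr": [0,0,0],"fingers": 1}

```text
time: 21.98
tool_pos: [0.6596, -0.1978, -0.0037]
tool_rot: [-3.141, -0.003, 3.016]
contact_force: [-8.9, -0.9, 5.6]
opening: 0.0178
grip_force: 45.0
```

Request:
step_arm:
  increments:
    - {"delta_pos": [-0.1,0,0],"dr": [0,0,0],"fingers": 1}
    - {"delta_pos": [-0.2,0,0],"dr": [0,0,0],"fingers": 1}
    - {"delta_pos": [-0.3,0,0],"dr": [0,0,0],"fingers": 1}
    - {"delta_pos": [-0.3,0,0],"dr": [0,0,0],"fingers": 1}
    - {"delta_pos": [-0.3,0,0],"dr": [0,0,0],"fingers": 1}

```text
time: 22.6
tool_pos: [0.6626, -0.198, -0.0037]
tool_rot: [-3.141, -0.002, 3.016]
contact_force: [-5.9, -1.6, 3.7]
opening: 0.0176
grip_force: 45.0
```

Request:
step_arm:
  increments:
    - {"delta_pos": [-0.1,0,0],"dr": [0,0,0],"fingers": 1}
    - {"delta_pos": [-0.2,0,0],"dr": [0,0,0],"fingers": 1}
    - {"delta_pos": [-0.3,0,0],"dr": [0,0,0],"fingers": 1}
    - {"delta_pos": [-0.3,0,0],"dr": [0,0,0],"fingers": 1}
    - {"delta_pos": [-0.3,0,0],"dr": [0,0,0],"fingers": 1}

```text
time: 23.22
tool_pos: [0.6626, -0.198, -0.0035]
tool_rot: [3.141, -0.008, 3.016]
contact_force: [-17.8, -0.5, 11.8]
opening: 0.0174
grip_force: 45.0
```

Firm stop at x = 0.6626 with −17.8 N. Releasing, rising, then checking both doors and measuring the scraper, cover and stands with the wrist camera.

Request:
step_arm:
  increments:
    - {"delta_pos": [0.3,0,0],"dr": [0,0,0],"fingers": 1}
    - {"delta_pos": [0.4,0,0],"dr": [0,0,0],"fingers": -0.1}
    - {"delta_pos": [0.4,0,0],"dr": [0,0,0],"fingers": -0.1}
    - {"delta_pos": [0.4,0,0],"dr": [0,0,0],"fingers": -0.1}
    - {"delta_pos": [0.4,0,0],"dr": [0,0,0],"fingers": -0.1}

```text
time: 23.85
tool_pos: [0.6627, -0.1976, -0.0039]
tool_rot: [3.141, 0.0, 3.016]
contact_force: [-0.3, 0.7, -0.6]
opening: 0.0493
grip_force: 0.0
```

Request:
step_arm:
  increments:
    - {"delta_pos": [0,0,-4],"dr": [0,0,0],"fingers": -0.1}
    - {"delta_pos": [0,0,-9],"dr": [0,0,0],"fingers": -0.1}
    - {"delta_pos": [4,0,-13],"dr": [0,0,0],"fingers": -0.1}
    - {"delta_pos": [9,0,-16],"dr": [0,0,0],"fingers": -0.1}
    - {"delta_pos": [14,0,-18],"dr": [0,0,0],"fingers": -0.1}

```text
time: 24.48
tool_pos: [0.5227, -0.1802, 0.1777]
tool_rot: [-3.141, 0.002, 3.016]
contact_force: [-1.0, -0.4, 0.5]
opening: 0.0506
grip_force: 0.0
```

```bash
cat > meas.py <<'E'
from h import *
for n in ["wrist","top","scene"]:
    im,p=grab(n); print(n)
    bx={"top":(150,100,430,300),"scene":(220,100,530,360),"wrist":None}[n]
    m=mask(im,"orange"); m2=mask(im,"yellow")
    rects(im,p,"orange",.036,200,box=bx); rects(im,p,"yellow",.036,200,box=bx); rects(im,p,"green",.03,60,box=bx)
    # steel blade, pad
    rects(im,p,"brown",.003,400,box=bx)
    rects(im,p,"blade",.0055,150,rng=((0,0,120),(179,60,255)),box=bx)
E
python3 meas.py; python3 -c "
from h import *
im,p=grab('top'); a=im[185:290,160:300]; im2,p2=grab('scene'); b=im2[215:320,360:480]
cv2.imwrite('pics/g.png',np.hstack([cv2.resize(a,(400,300),interpolation=2),cv2.resize(b,(343,300),interpolation=2)]))
move(.3,.2,.2,135)"
```

```text
wrist
orange px [318. 292.] c(mm) 675.3 -198.6 size 19.4 39.1 ang 82.9
orange px [115. 294.] c(mm) 644.0 -475.3 size 18.2 48.7 ang 82.6
orange px [116. 234.] c(mm) 561.9 -441.4 size 69.1 48.7 ang 82.9
yellow px [303. 289.] c(mm) 668.1 -218.4 size 19.3 35.9 ang 82.4
yellow px [311. 249.] c(mm) 611.3 -197.7 size 75.4 25.1 ang 63.4
green px [571. 209.] c(mm) 603.9 139.7 size 101.0 116.3 ang 1.0
green px [ 39. 139.] c(mm) 432.3 -501.9 size 63.6 78.3 ang 87.6
brown px [323. 290.] c(mm) 699.1 -196.3 size 37.8 51.6 ang 82.9
brown px [ 86. 292.] c(mm) 657.6 -543.2 size 98.6 55.2 ang 82.9
brown px [139. 221.] c(mm) 556.3 -436.1 size 59.6 158.5 ang 8.7
brown px [157. 113.] c(mm) 400.5 -348.9 size 82.5 339.0 ang 9.4
brown px [236.  79.] c(mm) 388.4 -264.3 size 5.8 202.8 ang 0.3
brown px [599.  69.] c(mm) 440.0 183.4 size 110.2 130.6 ang 35.7
brown px [459. 130.] c(mm) 460.1 28.6 size 252.7 431.4 ang 0.4
blade px [ 55. 386.] c(mm) 821.5 -655.2 size 35.4 25.8 ang 67.8
blade px [316. 215.] c(mm) 578.9 -189.2 size 282.2 101.3 ang 83.2
blade px [614.  59.] c(mm) 426.2 190.2 size 45.4 88.3 ang 40.8
b
[... 1219 characters left out ...]
64.8 ang 51.8
yellow px [485. 316.] c(mm) 363.0 466.1 size 91.3 63.2 ang 31.4
green px [334. 280.] c(mm) 624.6 199.1 size 116.6 22.5 ang 0.8
green px [319. 258.] c(mm) 626.1 126.0 size 117.2 20.7 ang 1.1
brown px [432. 138.] c(mm) 35.8 -110.8 size 400.1 122.7 ang 84.9
brown px [370. 234.] c(mm) 406.4 13.6 size 919.5 1009.7 ang 59.3
blade px [399. 249.] c(mm) 420.0 203.5 size 44.1 113.6 ang 40.9
blade px [298. 196.] c(mm) 570.6 -99.5 size 71.8 60.6 ang 82.1
blade px [287. 176.] c(mm) 562.1 -187.0 size 71.7 64.2 ang 84.5
blade px [278. 157.] c(mm) 549.2 -274.6 size 71.8 60.2 ang 82.7
t 24.73 cur [ 0.5243 -0.1804  0.1764] [-3.1414  0.0015  3.0158] dpos [27.02 34.93 -2.41] dr [ 0.02  0.09 37.79]
```

View pics/g.png

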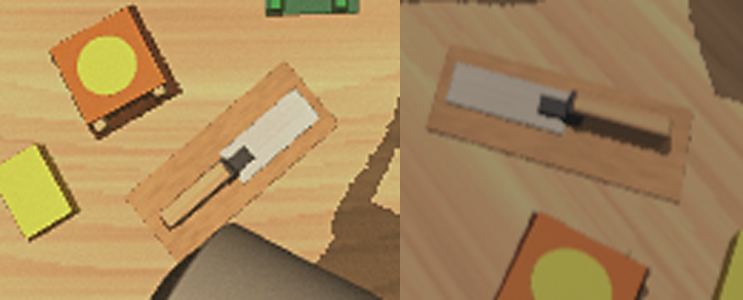

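The doors look home. From the blade measurement (two views within 5 mm, size 44 x 114), the scraper heads −49° with its handle centre at (352, 279) mm. The crop also shows the stand's bar ends at about (195,229) and (215,216) in top-image pixels.

Run:
```python
from h import *
p=viewer.camera_params("top"); q=cast([[195,228.75],[215.3,216.5]],.022,p)[:,:2]; d=q[0]-q[1]; print(q,np.linalg.norm(d)); u=np.array([d[1],-d[0]])/np.linalg.norm(d); print(np.degrees(np.arctan2(u[1],u[0])), q.mean(0)+u*.0575)
im,p=grab("scene")
for lo,hi in [((0,0,90),(179,70,255))]: rects(im,p,"rackA",.02,10,rng=((20,120,60),(34,255,255)),box=(230,120,300,230))
move(.352,.279,.10,131)
```

```text
[[0.4293 0.389 ]
 [0.4688 0.3241]] 0.07604288861286596
31.337188295150924 [0.4982 0.3864]
rackA px [256. 207.] c(mm) 701.0 -117.4 size 53.5 21.0 ang 86.5
rackA px [277. 201.] c(mm) 639.3 -103.6 size 62.4 13.1 ang 82.9
rackA px [246. 186.] c(mm) 691.7 -205.7 size 51.5 17.8 ang 86.4
rackA px [267. 180.] c(mm) 628.4 -192.3 size 64.1 12.7 ang 84.4
t 24.77 cur [ 0.5244 -0.1804  0.1758] [3.1415 0.0005 3.0161] dpos [22.86 43.42  7.57] dr [ 0.01  0.02 41.81]
```

Request:
step_arm:
  increments:
    - {"delta_pos": [2.7,5.2,0],"dr": [0,0,0],"fingers": -0.1}
    - {"delta_pos": [5.4,10.4,0],"dr": [0,0,0],"fingers": -0.1}
    - {"delta_pos": [8.1,15.6,0],"dr": [0,0,0],"fingers": -0.1}
    - {"delta_pos": [10.8,20.8,0],"dr": [0,0,0],"fingers": -0.1}
    - {"delta_pos": [13.5,26,0],"dr": [0,0,0],"fingers": -0.1}

```text
time: 25.4
tool_pos: [0.4223, 0.0966, 0.1754]
tool_rot: [3.141, -0.001, 3.016]
contact_force: [0.2, -0.5, 0.2]
opening: 0.0504
grip_force: 0.0
```

Request:
step_arm:
  increments:
    - {"delta_pos": [2.5,4.5,1.5],"dr": [0,0,10],"fingers": -0.1}
    - {"delta_pos": [5,9,3],"dr": [0,0,20],"fingers": -0.1}
    - {"delta_pos": [7.5,13.5,4.5],"dr": [0,0,30],"fingers": -0.1}
    - {"delta_pos": [9.4,17.4,6],"dr": [0,0,40],"fingers": -0.1}
    - {"delta_pos": [9.4,17.4,6],"dr": [0,0,41.8],"fingers": -0.1}

```text
time: 26.02
tool_pos: [0.3495, 0.2817, 0.1142]
tool_rot: [-3.139, -0.001, 2.287]
contact_force: [0.7, -0.7, -0.2]
opening: 0.0505
grip_force: 0.0
```

Run:
```python
from h import *
move(.352,.279,-.031,131)
im,p=grab("wrist"); rects(im,p,"handle",.037,200,rng=((10,40,150),(22,140,255)),box=(200,50,450,260)); rects(im,p,"blade",.0055,150,rng=((0,0,120),(179,60,255)))
cv2.imwrite("pics/i.png",im[60:360,120:520]); print(proj([[.352,.279,.037],[.352,.279,.02]],p))
```

```text
t 26.02 cur [0.3495 0.2817 0.1142] [-3.1387 -0.0012  2.2871] dpos [-0.39  0.06 14.52] dr [-0.16 -0.07  0.04]
handle px [319. 134.] c(mm) 327.0 309.2 size 246.4 194.4 ang 41.1
blade px [317. 292.] c(mm) 433.5 183.6 size 45.6 35.0 ang 41.2
blade px [318. 242.] c(mm) 389.8 233.8 size 45.9 29.0 ang 41.2
[[318.5864 200.2279]
 [318.5898 195.9254]]
```

View pics/i.png

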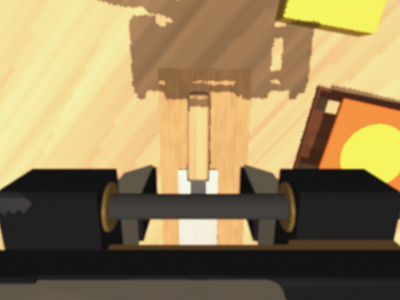

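The handle sits centred between the fingers at column 318, rows about 153–240, which matches the computed centre. Descending and gripping at 60 N.

Request:
step_arm:
  increments:
    - {"delta_pos": [-0.35,0.05,4],"dr": [0,0,0],"fingers": -0.1}
    - {"delta_pos": [-0.35,0.05,8],"dr": [0,0,0],"fingers": -0.1}
    - {"delta_pos": [-0.35,0.05,12],"dr": [0,0,0],"fingers": -0.1}
    - {"delta_pos": [-0.35,0.05,13.5],"dr": [0,0,0],"fingers": -0.1}
    - {"delta_pos": [-0.35,0.05,13.5],"dr": [0,0,0],"fingers": -0.1}

```text
time: 26.7
tool_pos: [0.3532, 0.2764, -0.0204]
tool_rot: [-3.138, -0.001, 2.287]
contact_force: [-0.3, 0.2, 0.8]
opening: 0.0506
grip_force: 0.0
```

Request:
step_arm:
  increments:
    - {"delta_pos": [0,0,0.3],"dr": [0,0,0],"fingers": -0.1}
    - {"delta_pos": [0,0,0.6],"dr": [0,0,0],"fingers": -0.1}
    - {"delta_pos": [0,0,0.9],"dr": [0,0,0],"fingers": -0.1}
    - {"delta_pos": [0,0,1],"dr": [0,0,0],"fingers": -0.1}
    - {"delta_pos": [0,0,1],"dr": [0,0,0],"fingers": -0.1}
  newtons: 60

```text
time: 27.32
tool_pos: [0.3534, 0.2768, -0.0288]
tool_rot: [3.141, -0.0, 2.286]
contact_force: [-1.1, -0.4, 0.1]
opening: 0.0504
grip_force: 0.0
```

Run:
```python
from h import *
print(robot.observe()["contact_force"])
move(.352,.279,-.031,131)
im,p=grab("wrist"); cv2.imwrite("pics/j.png",im[60:360,120:520])
```

```text
[-1.1487 -0.434   0.0921]
t 27.32 cur [ 0.3534  0.2768 -0.0288] [ 3.1414 -0.      2.2865] dpos [0.26 0.04 0.22] dr [ 0.01 -0.    0.01]
```

View pics/j.png

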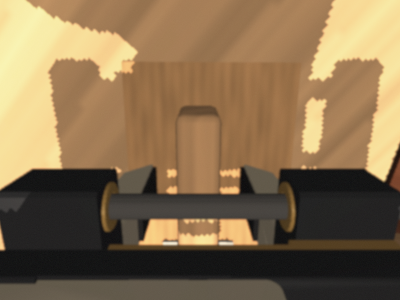

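That was the last picture allowed; from here I measure numerically. The fingers straddle the handle, so I close.

Request:
step_arm:
  increments:
    - {"delta_pos": [0,0,0.2],"dr": [0,0,0],"fingers": 1}
    - {"delta_pos": [0,0,0.2],"dr": [0,0,0],"fingers": 1}
    - {"delta_pos": [0,0,0.2],"dr": [0,0,0],"fingers": 1}
    - {"delta_pos": [0,0,0.2],"dr": [0,0,0],"fingers": 1}
    - {"delta_pos": [0,0,0.2],"dr": [0,0,0],"fingers": 1}
  newtons: 60

```text
time: 28.0
tool_pos: [0.3535, 0.2768, -0.0308]
tool_rot: [3.141, 0.0, 2.286]
contact_force: [0.4, -0.0, 2.0]
opening: 0.0216
grip_force: 60.3
```

Request:
step_arm:
  increments:
    - {"delta_pos": [0,0,0],"dr": [0,0,0],"fingers": 1}
    - {"delta_pos": [0,0,0],"dr": [0,0,0],"fingers": 1}
    - {"delta_pos": [0,0,0],"dr": [0,0,0],"fingers": 1}
    - {"delta_pos": [0,0,0],"dr": [0,0,0],"fingers": 1}
    - {"delta_pos": [0,0,0],"dr": [0,0,0],"fingers": 1}

```text
time: 28.62
tool_pos: [0.3535, 0.2768, -0.0308]
tool_rot: [3.141, 0.0, 2.286]
contact_force: [0.1, 0.1, 3.6]
opening: 0.0218
grip_force: 60.4
```

Run:
```python
from h import *
s=robot.observe(); print(s["tool_pos"],s["tool_rot"],s["contact_force"],s["grip_force"],s["opening"])
```

```text
[ 0.3535  0.2768 -0.0308] [3.1413 0.     2.2864] [0.1412 0.1361 3.6206] 60.38797722128038 0.021751248029023427
```

Gripped (21.8 mm, 60 N), with the underside at TCP z + 33.8 mm. I'll check the dark ferrule's extent numerically from the saved images while planning the approach.

Run:
```python
from h import *
h=np.radians(-49.1); u=np.array([np.cos(h),np.sin(h)]); v=np.array([-u[1],u[0]])
for n,c,bx in [("top",(.351,.2765),(205,205,280,275)),("scene",(.353,.281),(365,225,470,290))]:
    im=cv2.imread(f"pics/{n}0.png"); p=viewer.camera_params(n)
    m=cv2.inRange(cv2.cvtColor(im,cv2.COLOR_BGR2HSV),(0,0,0),(179,120,70))
    for z in (.02,.03):
        ys,xs=np.nonzero(m); w=cast(np.c_[xs,ys],z,p)[:,:2]-c; a=w@u; b=w@v
        k=(np.abs(b)<.03)&(a>.02)&(a<.12); print(n,z,k.sum(),np.percentile(a[k],[0,5,95,100])*1000,np.percentile(b[k],[0,100])*1000)
# approach point
g=np.radians(30); U=np.array([np.cos(g),np.sin(g)])
s=np.array([.499,.387])-.25*U; print("start",s)
move(s[0],s[1],.05,210)
```

```text
top 0.02 16 [34.2179 37.5784 57.275  72.6115] [-11.9944   9.417 ]
top 0.03 16 [35.7748 39.1083 58.6469 73.8604] [-13.5049   7.7349]
scene 0.02 129 [20.113  23.4041 70.5382 73.5416] [-16.2712  21.9976]
scene 0.03 132 [20.077  23.3214 71.329  74.3339] [-10.3793  27.481 ]
start [0.2825 0.262 ]
t 28.62 cur [ 0.3535  0.2768 -0.0308] [3.1413 0.     2.2864] dpos [ 3.54 -6.33 -8.08] dr [  0.01   0.01 -79.  ]
```

Request:
step_arm:
  increments:
    - {"delta_pos": [0,0,-2],"dr": [0,0,0],"fingers": 1}
    - {"delta_pos": [0,0,-5],"dr": [0,0,0],"fingers": 1}
    - {"delta_pos": [0,0,-8],"dr": [0,0,0],"fingers": 1}
    - {"delta_pos": [0,0,-9],"dr": [0,0,0],"fingers": 1}
    - {"delta_pos": [0,0,-9],"dr": [0,0,0],"fingers": 1}

```text
time: 29.25
tool_pos: [0.3533, 0.2767, 0.0589]
tool_rot: [3.141, 0.0, 2.286]
contact_force: [-0.1, -0.9, -2.3]
opening: 0.0215
grip_force: 60.0
```

Request:
step_arm:
  increments:
    - {"delta_pos": [0.9,-1.6,0],"dr": [0,0,-10],"fingers": 1}
    - {"delta_pos": [1.8,-3.2,0],"dr": [0,0,-20],"fingers": 1}
    - {"delta_pos": [2.7,-4.8,0],"dr": [0,0,-30],"fingers": 1}
    - {"delta_pos": [3.5,-6.3,0],"dr": [0,0,-40],"fingers": 1}
    - {"delta_pos": [3.5,-6.3,0],"dr": [0,0,-50],"fingers": 1}

```text
time: 29.88
tool_pos: [0.2806, 0.2608, 0.0577]
tool_rot: [-3.14, -0.004, -3.118]
contact_force: [0.1, 0.1, -1.3]
opening: 0.0216
grip_force: 60.0
```

Request:
step_arm:
  increments:
    - {"delta_pos": [0,0,0],"dr": [0,0,-10],"fingers": 1}
    - {"delta_pos": [0,0,0],"dr": [0,0,-20],"fingers": 1}
    - {"delta_pos": [0,0,0],"dr": [0,0,-28.5],"fingers": 1}
    - {"delta_pos": [0,0,0],"dr": [0,0,-28.5],"fingers": 1}
    - {"delta_pos": [0,0,0],"dr": [0,0,-28.5],"fingers": 1}

```text
time: 30.5
tool_pos: [0.2824, 0.2616, 0.0585]
tool_rot: [3.142, -0.001, -2.63]
contact_force: [0.1, 0.1, -0.8]
opening: 0.0213
grip_force: 60.0
```

Run:
```python
from h import *
g=np.radians(29.5); U=np.array([np.cos(g),np.sin(g)]); V=np.array([-U[1],U[0]]); C=np.array([.4987,.3855])
s=C-.248*U; print("start",s); move(s[0],s[1],-.0208,209.5)
for n in ["top","scene"]:
    im,p=grab(n); bx={"top":(150,100,430,300),"scene":(220,100,530,360)}[n]
    rects(im,p,"blade",.093,100,rng=((0,0,110),(179,60,255)),box=bx); rects(im,p,"orange",.036,200,box=bx); rects(im,p,"disc",.036,200,rng=((22,120,90),(34,255,255)),box=bx)
```

```text
start [0.2829 0.2634]
t 30.50 cur [0.2824 0.2616 0.0585] [ 3.1416 -0.0015 -2.6296] dpos [-0.14  0.14  7.93] dr [ 0.   -0.08 -0.17]
blade px [219. 257.] c(mm) 337.8 291.1 size 185.8 44.5 ang 29.6
blade px [376. 178.] c(mm) 595.3 -183.9 size 262.5 155.8 ang 83.4
blade px [330. 126.] c(mm) 752.0 -52.0 size 95.4 36.1 ang 85.2
orange px [200. 207.] c(mm) 493.9 373.1 size 114.9 108.6 ang 28.6
disc px [170. 252.] c(mm) 356.6 460.6 size 87.7 58.4 ang 31.5
disc px [197. 207.] c(mm) 497.6 381.0 size 65.9 62.4 ang 89.5
disc px [220. 142.] c(mm) 717.9 313.3 size 56.1 53.7 ang 1.7
blade px [447. 256.] c(mm) 369.7 312.7 size 115.0 45.7 ang 29.6
blade px [237. 228.] c(mm) 783.3 -34.7 size 33.5 36.8 ang 86.5
blade px [462. 184.] c(mm) 177.3 157.2 size 92.2 30.3 ang 44.6
blade px [277. 176.] c(mm) 631.8 -125.2 size 254.4 151.1 ang 85.7
blade px [511. 136.] c(mm) -81.5 97.1 size 30.2 116.2 ang 30.7
orange px [420. 317.] c(mm) 500.5 384.8 size 99.4 100.6 ang 28.4
orange px [239. 123.] c(mm) 597.9 -450.5 size 128.2 118.5 ang 26.9
disc px [330. 324.] c(mm) 696.3 291.4 size 57.3 57.8 ang 59.2
disc px [420. 315.] c(mm) 499.0 384.9 size 66.6 64.8 ang 51.8
disc px [486. 316.] c(mm) 362.3 467.1 size 89.3 60.1 ang 31.5
```

In the scene view the blade is level (115 x 45.7 mm at the expected height) and on the expected line. Lowering to channel height, then sliding in.

Request:
step_arm:
  increments:
    - {"delta_pos": [-0.1,0.1,2],"dr": [0,0,0],"fingers": 1}
    - {"delta_pos": [-0.1,0.1,4],"dr": [0,0,0],"fingers": 1}
    - {"delta_pos": [-0.1,0.1,6],"dr": [0,0,0],"fingers": 1}
    - {"delta_pos": [-0.1,0.1,7.7],"dr": [0,0,0],"fingers": 1}
    - {"delta_pos": [-0.1,0.1,7.7],"dr": [0,0,0],"fingers": 1}

```text
time: 31.22
tool_pos: [0.2825, 0.2627, -0.0187]
tool_rot: [-3.142, -0.003, -2.628]
contact_force: [-0.1, 0.6, -1.7]
opening: 0.022
grip_force: 60.0
```

Request:
step_arm:
  increments:
    - {"delta_pos": [-1.2,0,0],"dr": [0,0,0],"fingers": 1}
    - {"delta_pos": [-2.4,0,0],"dr": [0,0,0],"fingers": 1}
    - {"delta_pos": [-3.6,0,0],"dr": [0,0,0],"fingers": 1}
    - {"delta_pos": [-4.8,0,0],"dr": [0,0,0],"fingers": 1}
    - {"delta_pos": [-6,0,0],"dr": [0,0,0],"fingers": 1}

```text
time: 31.85
tool_pos: [0.3363, 0.2932, -0.0178]
tool_rot: [3.142, 0.0, -2.627]
contact_force: [-0.4, -0.1, -1.0]
opening: 0.0217
grip_force: 60.0
```

```bash
cat > st.py <<'E'
from h import *
im,p=grab("scene"); rects(im,p,"orange",.036,200,box=(360,270,480,360)); rects(im,p,"disc",.036,200,rng=((22,120,90),(34,255,255)),box=(380,270,450,350))
rects(im,p,"blade",.0155,60,rng=((0,0,110),(179,60,255)),box=(380,220,500,330))
print(robot.observe()["contact_force"])
E
python3 st.py
python3 - <<'E'
from h import *
g=np.radians(29.5); U=np.array([np.cos(g),np.sin(g)]); C=np.array([.4987,.3855])
s=C-.125*U+.002*U; move(s[0],s[1],-.0208,209.5)
E
```

```text
orange px [420. 317.] c(mm) 500.6 384.9 size 99.4 100.5 ang 28.5
disc px [420. 315.] c(mm) 499.0 384.9 size 66.6 64.8 ang 51.8
blade px [433. 284.] c(mm) 409.1 336.8 size 82.9 44.9 ang 29.3
blade px [443. 227.] c(mm) 272.4 216.6 size 46.9 27.3 ang 56.4
[ 2.8742  0.2837 -1.7443]
t 31.90 cur [ 0.3381  0.2941 -0.0176] [ 3.1415  0.0028 -2.6269] dpos [-6.18  0.04  0.34] dr [ 0.01  0.16 -0.01]
```

Request:
step_arm:
  increments:
    - {"delta_pos": [-1.2,0,0],"dr": [0,0,0],"fingers": 1}
    - {"delta_pos": [-2.4,0,0],"dr": [0,0,0],"fingers": 1}
    - {"delta_pos": [-3.6,0,0],"dr": [0,0,0],"fingers": 1}
    - {"delta_pos": [-4.8,0,0],"dr": [0,0,0],"fingers": 1}
    - {"delta_pos": [-6.2,0,0],"dr": [0,0,0],"fingers": 1}

```text
time: 32.52
tool_pos: [0.3901, 0.3236, -0.0179]
tool_rot: [3.142, -0.0, -2.627]
contact_force: [0.2, 0.8, -1.0]
opening: 0.0216
grip_force: 60.0
```

```bash
python3 st.py; python3 -c "
from h import *
g=np.radians(29.5); U=np.array([np.cos(g),np.sin(g)]); C=np.array([.4987,.3855])
s=C-.123*U; move(s[0],s[1],-.0208,209.5)"
```

```text
orange px [420. 317.] c(mm) 500.4 384.8 size 99.9 100.5 ang 28.5
disc px [420. 315.] c(mm) 499.0 384.9 size 66.6 64.8 ang 51.8
blade px [435. 242.] c(mm) 319.5 239.8 size 89.1 30.6 ang 42.9
[ 2.2356  0.8866 -1.0521]
t 32.58 cur [ 0.3922  0.3247 -0.0176] [ 3.1415  0.003  -2.627 ] dpos [0.04 0.05 0.32] dr [ 0.01  0.17 -0.01]
```

The blade is under the cover with no contact. Lifting gently.

Request:
step_arm:
  increments:
    - {"delta_pos": [0,0,-0.5],"dr": [0,0,0],"fingers": 1}
    - {"delta_pos": [0,0,-0.9],"dr": [0,0,0],"fingers": 1}
    - {"delta_pos": [0,0,-1.2],"dr": [0,0,0],"fingers": 1}
    - {"delta_pos": [0,0,-1.5],"dr": [0,0,0],"fingers": 1}
    - {"delta_pos": [0,0,-1.8],"dr": [0,0,0],"fingers": 1}

```text
time: 33.2
tool_pos: [0.3892, 0.3232, 0.0003]
tool_rot: [3.142, -0.0, -2.627]
contact_force: [0.2, 0.0, -2.9]
opening: 0.0216
grip_force: 60.0
```

```bash
python3 st.py
```

```text
orange px [420. 316.] c(mm) 498.1 384.1 size 101.2 101.2 ang 28.2
disc px [420. 315.] c(mm) 496.6 383.6 size 65.1 65.5 ang 9.7
blade px [437. 238.] c(mm) 305.9 232.2 size 90.4 31.1 ang 42.8
[ 0.7165  0.4694 -1.5919]
```

Request:
step_arm:
  increments:
    - {"delta_pos": [0,0,-0.4],"dr": [0,0,0],"fingers": 1}
    - {"delta_pos": [0,0,-1],"dr": [0,0,0],"fingers": 1}
    - {"delta_pos": [0,0,-1.6],"dr": [0,0,0],"fingers": 1}
    - {"delta_pos": [0,0,-2.2],"dr": [0,0,0],"fingers": 1}
    - {"delta_pos": [0,0,-2.5],"dr": [0,0,0],"fingers": 1}

```text
time: 33.88
tool_pos: [0.3897, 0.3234, 0.0257]
tool_rot: [3.142, 0.001, -2.627]
contact_force: [-0.9, 0.6, -2.7]
opening: 0.0217
grip_force: 60.0
```

Run:
```python
from h import *
s=robot.observe(); z=s["tool_pos"][2]+.0338+.0025+.006; print(s["tool_pos"],z,s["contact_force"])
for n,bx in [("scene",(350,230,500,360)),("top",(150,150,250,260))]:
    im,p=grab(n); rects(im,p,"orange",z,200,box=bx); rects(im,p,"disc",z,200,rng=((22,120,90),(34,255,255)),box=bx)
```

```text
[0.3897 0.3234 0.0257] 0.0680115281445387 [-0.911   0.5828 -2.6701]
orange px [422. 313.] c(mm) 500.8 385.1 size 100.7 100.6 ang 28.5
disc px [484. 326.] c(mm) 400.5 482.1 size 36.4 58.2 ang 29.9
disc px [422. 311.] c(mm) 499.9 385.5 size 64.3 66.5 ang 59.1
orange px [200. 202.] c(mm) 496.2 371.5 size 113.9 115.4 ang 28.6
disc px [194. 205.] c(mm) 504.7 378.0 size 66.4 52.6 ang 59.9
```

The cover is up and flat (100.7 x 100.6 mm at z = 0.068), 124.5 mm ahead of the TCP. I'll raise it a bit more, then carry it to the green stand at about (622, 158.5) mm, heading 0.8°.

Request:
step_arm:
  increments:
    - {"delta_pos": [0,0,-0.4],"dr": [0,0,0],"fingers": 1}
    - {"delta_pos": [0,0,-0.9],"dr": [0,0,0],"fingers": 1}
    - {"delta_pos": [0,0,-1.4],"dr": [0,0,0],"fingers": 1}
    - {"delta_pos": [0,0,-1.8],"dr": [0,0,0],"fingers": 1}
    - {"delta_pos": [0,0,-2],"dr": [0,0,0],"fingers": 1}

```text
time: 34.6
tool_pos: [0.3896, 0.3233, 0.0455]
tool_rot: [3.142, 0.0, -2.627]
contact_force: [-0.1, 0.2, -2.4]
opening: 0.0214
grip_force: 60.0
```

Run:
```python
from h import *
s=robot.observe(); print(s["tool_pos"])
p0=np.array([*s["tool_pos"][:2],np.degrees(s["tool_rot"][2])%360]); p1=np.array([.4978,.1588,180.8])
f=[0,.2,.5,.8,1]
for a,b in zip(f,f[1:]):
    A=p0+(p1-p0)*a; B=p0+(p1-p0)*b; t=np.radians(A[2]); d=B-A
    print((100*(d[0]*np.cos(t)+d[1]*np.sin(t))).round(2),(100*(d[0]*np.sin(t)-d[1]*np.cos(t))).round(2),(-d[2]).round(2))
```

```text
[0.3896 0.3233 0.0455]
-0.26 -3.93 5.74
-0.98 -5.83 8.61
-1.84 -5.61 8.61
-1.78 -3.52 5.74
```

Request:
step_arm:
  increments:
    - {"delta_pos": [0,-0.4,0],"dr": [0,0,0.6],"fingers": 1}
    - {"delta_pos": [-0.1,-1,0],"dr": [0,0,1.5],"fingers": 1}
    - {"delta_pos": [-0.15,-1.8,0],"dr": [0,0,2.7],"fingers": 1}
    - {"delta_pos": [-0.2,-2.8,0],"dr": [0,0,4.1],"fingers": 1}
    - {"delta_pos": [-0.25,-3.9,0],"dr": [0,0,5.7],"fingers": 1}

```text
time: 35.22
tool_pos: [0.4113, 0.2898, 0.0451]
tool_rot: [-3.142, -0.0, -2.728]
contact_force: [0.4, -0.0, -1.5]
opening: 0.0216
grip_force: 60.0
```

Request:
step_arm:
  increments:
    - {"delta_pos": [-0.2,-1.15,0],"dr": [0,0,1.7],"fingers": 1}
    - {"delta_pos": [-0.4,-2.3,0],"dr": [0,0,3.4],"fingers": 1}
    - {"delta_pos": [-0.6,-3.5,0],"dr": [0,0,5.1],"fingers": 1}
    - {"delta_pos": [-0.8,-4.65,0],"dr": [0,0,6.9],"fingers": 1}
    - {"delta_pos": [-1,-5.8,0],"dr": [0,0,8.6],"fingers": 1}

```text
time: 35.85
tool_pos: [0.4438, 0.2409, 0.0451]
tool_rot: [3.142, 0.0, -2.878]
contact_force: [0.3, 0.1, -1.6]
opening: 0.0217
grip_force: 60.0
```

Request:
step_arm:
  increments:
    - {"delta_pos": [-0.35,-1.15,0],"dr": [0,0,1.7],"fingers": 1}
    - {"delta_pos": [-0.7,-2.3,0],"dr": [0,0,3.4],"fingers": 1}
    - {"delta_pos": [-1.1,-3.4,0],"dr": [0,0,5.1],"fingers": 1}
    - {"delta_pos": [-1.5,-4.5,0],"dr": [0,0,6.9],"fingers": 1}
    - {"delta_pos": [-1.85,-5.6,0],"dr": [0,0,8.6],"fingers": 1}

```text
time: 36.48
tool_pos: [0.4764, 0.1917, 0.0451]
tool_rot: [3.142, 0.0, -3.028]
contact_force: [0.3, -0.8, -2.7]
opening: 0.022
grip_force: 60.0
```

Request:
step_arm:
  increments:
    - {"delta_pos": [-0.5,-1.1,0],"dr": [0,0,1.7],"fingers": 1}
    - {"delta_pos": [-1,-2,0],"dr": [0,0,3.2],"fingers": 1}
    - {"delta_pos": [-1.4,-2.7,0],"dr": [0,0,4.4],"fingers": 1}
    - {"delta_pos": [-1.65,-3.2,0],"dr": [0,0,5.3],"fingers": 1}
    - {"delta_pos": [-1.8,-3.5,0],"dr": [0,0,5.7],"fingers": 1}

```text
time: 37.1
tool_pos: [0.4979, 0.1594, 0.0451]
tool_rot: [3.141, -0.0, -3.126]
contact_force: [0.3, -0.4, -2.3]
opening: 0.0214
grip_force: 60.0
```

```bash
cat > cv.py <<'E'
from h import *
import sys
s=robot.observe(); z=float(sys.argv[1]) if len(sys.argv)>1 else s["tool_pos"][2]+.0338+.0085; print(s["tool_pos"],z,s["contact_force"])
for n,bx in [("scene",(250,200,400,330)),("top",(200,110,310,230))]:
    im,p=grab(n); rects(im,p,"orange",z,200,box=bx); rects(im,p,"disc",z,200,rng=((22,120,90),(34,255,255)),box=bx); rects(im,p,"green",.03,40,box=bx)
move(.4978,.1588,s["tool_pos"][2],180.8)
E
python3 cv.py
```

```text
[0.4979 0.1594 0.0451] 0.08739802345734929 [ 0.2795 -0.3752 -2.2611]
orange px [328. 259.] c(mm) 623.7 162.4 size 99.6 100.3 ang 89.9
disc px [330. 322.] c(mm) 701.2 297.6 size 38.7 54.6 ang 59.2
disc px [328. 258.] c(mm) 622.6 161.2 size 66.6 65.5 ang 59.5
green px [334. 281.] c(mm) 624.5 200.5 size 22.4 116.3 ang 89.2
green px [304. 266.] c(mm) 674.4 126.6 size 20.5 20.1 ang 88.7
orange px [266. 162.] c(mm) 622.5 157.5 size 99.5 97.7 ang 89.5
disc px [264. 164.] c(mm) 629.5 154.7 size 66.3 50.7 ang 69.8
disc px [220. 142.] c(mm) 702.5 299.0 size 53.9 51.4 ang 1.7
t 37.20 cur [0.4979 0.1595 0.0451] [ 3.1415  0.0001 -3.1261] dpos [ 0.01 -0.07  0.  ] dr [0.01 0.   0.09]
```

The cover is above the green stand's centre, at about (623, 160) mm and square. Lowering.

Request:
step_arm:
  increments:
    - {"delta_pos": [0,0,0.4],"dr": [0,0,0],"fingers": 1}
    - {"delta_pos": [0,0,1],"dr": [0,0,0],"fingers": 1}
    - {"delta_pos": [0,0,1.7],"dr": [0,0,0],"fingers": 1}
    - {"delta_pos": [0,0,2.4],"dr": [0,0,0],"fingers": 1}
    - {"delta_pos": [0,0,3],"dr": [0,0,0],"fingers": 1}

```text
time: 37.83
tool_pos: [0.4976, 0.1597, 0.0145]
tool_rot: [-3.142, -0.0, -3.126]
contact_force: [-0.1, -0.4, -2.6]
opening: 0.022
grip_force: 60.0
```

Request:
step_arm:
  increments:
    - {"delta_pos": [0,0,0.5],"dr": [0,0,0],"fingers": 1}
    - {"delta_pos": [0,0,0.9],"dr": [0,0,0],"fingers": 1}
    - {"delta_pos": [0,0,1.3],"dr": [0,0,0],"fingers": 1}
    - {"delta_pos": [0,0,1.7],"dr": [0,0,0],"fingers": 1}
    - {"delta_pos": [0,0,2.1],"dr": [0,0,0],"fingers": 1}

```text
time: 38.45
tool_pos: [0.4979, 0.1597, -0.0061]
tool_rot: [3.142, 0.0, -3.126]
contact_force: [-0.1, 0.4, -2.4]
opening: 0.0213
grip_force: 60.0
```

Request:
step_arm:
  increments:
    - {"delta_pos": [0,0,0.3],"dr": [0,0,0],"fingers": 1}
    - {"delta_pos": [0,0,0.6],"dr": [0,0,0],"fingers": 1}
    - {"delta_pos": [0,0,0.9],"dr": [0,0,0],"fingers": 1}
    - {"delta_pos": [0,0,1.2],"dr": [0,0,0],"fingers": 1}
    - {"delta_pos": [0,0,1.2],"dr": [0,0,0],"fingers": 1}

```text
time: 39.08
tool_pos: [0.4977, 0.1596, -0.0181]
tool_rot: [3.142, -0.0, -3.126]
contact_force: [-0.4, -0.1, -1.8]
opening: 0.0217
grip_force: 60.0
```

```bash
python3 cv.py .036
```

```text
[ 0.4977  0.1596 -0.0181] 0.036 [-0.3994 -0.1148 -1.8477]
orange px [328. 268.] c(mm) 623.6 162.6 size 99.8 100.0 ang 90.0
disc px [330. 322.] c(mm) 692.1 284.4 size 41.0 57.9 ang 59.2
disc px [328. 267.] c(mm) 622.5 162.3 size 62.7 63.3 ang 59.0
orange px [268. 166.] c(mm) 623.3 158.7 size 100.7 97.3 ang 87.2
disc px [266. 168.] c(mm) 628.1 156.4 size 67.2 53.6 ang 78.0
disc px [220. 142.] c(mm) 717.9 313.3 size 56.2 53.7 ang 1.7
t 39.17 cur [ 0.4979  0.1597 -0.0179] [ 3.1415  0.     -3.1258] dpos [ 0.01 -0.09  0.02] dr [0.  0.  0.1]
```

The cover rests at z = 36 mm and the blade is 11 mm below it. Withdrawing straight back.

Request:
step_arm:
  increments:
    - {"delta_pos": [0.6,0,0],"dr": [0,0,0],"fingers": 1}
    - {"delta_pos": [1.6,0,0],"dr": [0,0,0],"fingers": 1}
    - {"delta_pos": [2.8,0,0],"dr": [0,0,0],"fingers": 1}
    - {"delta_pos": [4,0,0],"dr": [0,0,0],"fingers": 1}
    - {"delta_pos": [5.2,0,0],"dr": [0,0,0],"fingers": 1}

```text
time: 39.8
tool_pos: [0.4448, 0.1588, -0.0178]
tool_rot: [3.142, -0.0, -3.126]
contact_force: [-0.0, 0.7, -1.3]
opening: 0.0218
grip_force: 60.0
```

Request:
step_arm:
  increments:
    - {"delta_pos": [1.5,0,0],"dr": [0,0,0],"fingers": 1}
    - {"delta_pos": [3,0,0],"dr": [0,0,0],"fingers": 1}
    - {"delta_pos": [4.5,0,0],"dr": [0,0,0],"fingers": 1}
    - {"delta_pos": [6,0,0],"dr": [0,0,0],"fingers": 1}
    - {"delta_pos": [7.2,0,0],"dr": [0,0,0],"fingers": 1}

```text
time: 40.42
tool_pos: [0.3728, 0.1577, -0.0178]
tool_rot: [3.142, -0.0, -3.126]
contact_force: [0.3, 0.3, -1.8]
opening: 0.0216
grip_force: 60.0
```

Request:
step_arm:
  increments:
    - {"delta_pos": [0,0,-2],"dr": [0,0,0],"fingers": 1}
    - {"delta_pos": [0,0,-4],"dr": [0,0,0],"fingers": 1}
    - {"delta_pos": [0,0,-6],"dr": [0,0,0],"fingers": 1}
    - {"delta_pos": [0,0,-7],"dr": [0,0,0],"fingers": 1}
    - {"delta_pos": [0,0,-7],"dr": [0,0,0],"fingers": 1}

```text
time: 41.05
tool_pos: [0.3741, 0.1578, 0.0524]
tool_rot: [3.141, 0.001, -3.126]
contact_force: [-0.6, -0.2, -1.6]
opening: 0.0218
grip_force: 60.0
```

```bash
python3 cv.py .036; python3 -c "
from h import *
move(.3535,.2768,.052,131)"
```

```text
[0.3741 0.1578 0.0524] 0.036 [-0.625  -0.1645 -1.6083]
orange px [328. 268.] c(mm) 623.6 162.6 size 99.8 100.0 ang 90.0
disc px [330. 322.] c(mm) 692.1 284.4 size 41.0 57.8 ang 59.2
disc px [328. 267.] c(mm) 622.5 162.3 size 62.7 63.4 ang 59.1
orange px [266. 170.] c(mm) 622.5 158.0 size 100.1 98.3 ang 89.5
disc px [266. 170.] c(mm) 621.5 158.4 size 64.8 65.8 ang 45.6
disc px [220. 142.] c(mm) 717.9 313.3 size 56.2 53.7 ang 1.7
t 41.15 cur [0.3734 0.1576 0.0516] [-3.1415 -0.0007 -3.1259] dpos [-12.44  -0.07  -0.09] dr [-0.01 -0.04  0.1 ]
t 41.15 cur [0.3734 0.1576 0.0516] [-3.1415 -0.0007 -3.1259] dpos [ 1.8  11.95 -0.04] dr [-0.02 -0.04 49.9 ]
```

The cover stayed put. Returning the scraper to its original pose on the pad.

Request:
step_arm:
  increments:
    - {"delta_pos": [0.4,2.4,0],"dr": [0,0,10],"fingers": 1}
    - {"delta_pos": [0.8,4.8,0],"dr": [0,0,20],"fingers": 1}
    - {"delta_pos": [1.2,7.2,0],"dr": [0,0,30],"fingers": 1}
    - {"delta_pos": [1.5,9.6,0],"dr": [0,0,40],"fingers": 1}
    - {"delta_pos": [1.8,11.95,0],"dr": [0,0,49.9],"fingers": 1}

```text
time: 41.78
tool_pos: [0.3532, 0.2774, 0.0511]
tool_rot: [-3.14, -0.0, 2.281]
contact_force: [0.5, 0.6, -2.5]
opening: 0.0218
grip_force: 60.0
```

Request:
step_arm:
  increments:
    - {"delta_pos": [0,0,1.5],"dr": [0,0,0],"fingers": 1}
    - {"delta_pos": [0,0,3],"dr": [0,0,0],"fingers": 1}
    - {"delta_pos": [0,0,4.5],"dr": [0,0,0],"fingers": 1}
    - {"delta_pos": [0,0,6],"dr": [0,0,0],"fingers": 1}
    - {"delta_pos": [0,0,6],"dr": [0,0,0],"fingers": 1}

```text
time: 42.4
tool_pos: [0.3527, 0.2762, -0.0094]
tool_rot: [-3.138, -0.001, 2.286]
contact_force: [0.4, -0.1, -2.0]
opening: 0.0217
grip_force: 60.0
```

Run:
```python
from h import *
move(.3535,.2768,-.0302,131)
```

```text
t 42.40 cur [ 0.3527  0.2762 -0.0094] [-3.1378 -0.0009  2.2863] dpos [-0.01  0.11  2.08] dr [-0.22 -0.05 -0.  ]
```

Request:
step_arm:
  increments:
    - {"delta_pos": [0,0.1,0.7],"dr": [-0.2,0,0],"fingers": 1}
    - {"delta_pos": [0,0.1,1.4],"dr": [-0.2,0,0],"fingers": 1}
    - {"delta_pos": [0,0.1,1.9],"dr": [-0.2,0,0],"fingers": 1}
    - {"delta_pos": [0,0.1,2.1],"dr": [-0.2,0,0],"fingers": 1}
    - {"delta_pos": [0,0.1,2.1],"dr": [-0.2,0,0],"fingers": 1}

```text
time: 43.02
tool_pos: [0.3547, 0.2776, -0.0289]
tool_rot: [3.138, -0.0, 2.286]
contact_force: [-0.1, -0.1, -1.3]
opening: 0.0216
grip_force: 60.0
```

Request:
step_arm:
  increments:
    - {"delta_pos": [0,0,0],"dr": [0,0,0],"fingers": -0.1}
    - {"delta_pos": [0,0,0],"dr": [0,0,0],"fingers": -0.1}
    - {"delta_pos": [0,0,0],"dr": [0,0,0],"fingers": -0.1}
    - {"delta_pos": [0,0,0],"dr": [0,0,0],"fingers": -0.1}
    - {"delta_pos": [0,0,0],"dr": [0,0,0],"fingers": -0.1}

```text
time: 43.65
tool_pos: [0.3547, 0.2776, -0.0288]
tool_rot: [3.138, -0.0, 2.286]
contact_force: [-0.3, -0.2, -0.2]
opening: 0.0508
grip_force: 0.0
```

Request:
step_arm:
  increments:
    - {"delta_pos": [0,0,-3],"dr": [0,0,0],"fingers": -0.1}
    - {"delta_pos": [0,0,-7],"dr": [0,0,0],"fingers": -0.1}
    - {"delta_pos": [0,0,-11],"dr": [0,0,0],"fingers": -0.1}
    - {"delta_pos": [2,5,-15],"dr": [0,0,0],"fingers": -0.1}
    - {"delta_pos": [4,10,-17],"dr": [0,0,0],"fingers": -0.1}

```text
time: 44.28
tool_pos: [0.4046, 0.3741, 0.1442]
tool_rot: [3.135, 0.001, 2.285]
contact_force: [0.9, 0.1, 0.0]
opening: 0.0505
grip_force: 0.0
```

```bash
python3 cv.py .036
python3 - <<'E'
from h import *
for n,bx in [("top",(205,190,290,290)),("scene",(360,220,480,300))]:
    im,p=grab(n); rects(im,p,"blade",.0055,100,rng=((0,0,120),(179,60,255)),box=bx)
rects(im,p,"doors",.02,10,rng=((20,120,60),(34,255,255)),box=(230,120,300,230))
s=robot.observe(); print(s["tool_pos"],s["opening"],s["qvel"])
E
```

```text
[0.4046 0.3741 0.1442] 0.036 [0.8636 0.0687 0.0187]
orange px [328. 268.] c(mm) 623.6 162.6 size 99.8 100.0 ang 90.0
disc px [330. 322.] c(mm) 692.1 284.4 size 41.0 57.9 ang 59.2
disc px [328. 267.] c(mm) 622.5 162.3 size 62.7 63.3 ang 59.0
orange px [266. 170.] c(mm) 622.5 158.0 size 100.1 98.3 ang 89.5
disc px [266. 170.] c(mm) 621.5 158.4 size 64.8 65.8 ang 45.6
disc px [220. 142.] c(mm) 717.9 313.3 size 56.1 53.7 ang 1.7
t 44.38 cur [0.4072 0.378  0.1446] [3.1282 0.0002 2.2881] dpos [-22.47  -7.58  -0.06] dr [  0.71   0.34 -49.7 ]
blade px [253. 233.] c(mm) 419.7 199.8 size 44.1 113.2 ang 41.0
blade px [399. 250.] c(mm) 421.7 203.8 size 43.9 112.3 ang 40.9
doors px [256. 207.] c(mm) 701.0 -117.4 size 53.5 21.0 ang 86.5
doors px [277. 201.] c(mm) 639.3 -103.6 size 62.4 13.1 ang 82.9
doors px [246. 186.] c(mm) 691.7 -205.7 size 51.5 17.8 ang 86.4
doors px [267. 180.] c(mm) 628.5 -191.7 size 62.7 12.7 ang 84.4
[0.4032 0.3732 0.1411] 0.05059631561354265 [-0.0164 -0.0088  0.0663 -0.0018 -0.0019 -0.0025]
```

Everything is in place: cover, doors, and the scraper within 2 mm of its original pose. I'll let the arm settle, then hand in.

Request:
step_arm:
  increments:
    - {"delta_pos": [0,0,-2],"dr": [0,0,0],"fingers": -0.1}
    - {"delta_pos": [0,0,-2],"dr": [0,0,0],"fingers": -0.1}
    - {"delta_pos": [0,0,-2],"dr": [0,0,0],"fingers": -0.1}
    - {"delta_pos": [0,0,-2],"dr": [0,0,0],"fingers": -0.1}
    - {"delta_pos": [0,0,-2],"dr": [0,0,0],"fingers": -0.1}

```text
time: 45.1
tool_pos: [0.4032, 0.3726, 0.161]
tool_rot: [3.139, -0.0, 2.286]
contact_force: [-0.5, 0.4, -0.9]
opening: 0.0507
grip_force: 0.0
```

```bash
python3 -c "
from cell import robot
print(robot.hand_in())"
```

```text
the job is handed in; nothing more can be done
None
```

The job is handed in at about 45 s, with no verdict returned: by my last measurements both doors are home in slots 1 and 2, the cover is centred and square on the green stand, and the scraper is back on its pad within about 2 mm of where it started.

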